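# Close up a loaded centrifuge

### The job

The centrifuge is loaded; close it up for the run. Put the notched rotor lid on the rotor so that it drops flat over the rotor's four lugs, turn its knob clockwise as far as it goes, then bring the centrifuge's cover down without slamming it and press until the latch catches and holds it shut. Leave the other things on the bench where they are.

Things in the scene. Friction and masses are not known exactly. Their poses are not given: they have to be found in the camera images.
- centrifuge: White benchtop centrifuge, fixed; 290 mm deep (x), 230 wide (y), flat deck 122 mm above the bench. Origin on the bench under the rotor axis; -x is its front (sloping control panel, edge at x = -165), +x its back (x = +125). A round bowl of radius 72 about the origin holds the rotor. The grey release key on the panel at y = -72 would open the latch again: leave it.
- latch_slot (a point): Dark latch slot in the centrifuge's deck, 103 mm in front of the rotor axis. A steel loop under the cover's front edge (30 mm wide, reaching 29 mm below the hinge plane) must be driven into it past a spring latch, which then holds the cover by itself.
- cover (a joint): Hinged white cover, angle in rad: 0 shut (lowest -0.015, a hard stop 3 mm down), 1.5 to 1.75 as found, open. Gas struts push it up from any lower angle: 1 to 2 N near the front edge bring it down at first, 5 N near the bottom, some 9 N more over the last 20 mm; the latch catches at 0. Latched it stays at about 0.005; let go before, it swings open again.
- cover_hinge (a point): On the cover's hinge axis, mid-width, 126 mm above the bench, 98 mm behind the rotor axis; turns with the cover. y: hinge axis; -x: along the cover to its front edge, 220 mm away; z: normal of the outer face (up when shut). The slab is 222 mm wide, its inner face at z = 6 mm, its outer face at z = 32 mm.
- cover_edge (a point): Point on the cover's outer face, mid-width, 200 mm from the hinge axis, 20 mm short of the front edge, right above the latch loop: the place to push. Same axes as cover_hinge.
- rotor_seat (a point): Centre of the rotor's flat top rim (radius 58 mm), 84 mm above the bench, 38 below the deck, z up; fixed to the centrifuge. The lid's underside comes to rest here. Four lugs a quarter turn apart stand on the rim, 53.5 mm out: 10 mm across, 7 radially, 8 high, tapering over the upper 5 to 4 mm. The rotor, held by its motor brake (0.35 N m), stands at any angle: this frame does not tell it.
- rotor_lid: Loose round aluminium lid, knob up: diameter 124 mm, disc 6 mm thick, 0.2 kg. Origin at the centre of its underside, z up. Four open notches in its edge at +-x and +-y, 13 mm wide, cut in to 48 mm from the centre, fit over the rotor's lugs at any quarter turn, 1.5 mm play each side. Off angle it rides 8 mm high on the lugs and slides round; on angle it drops and cannot turn on the rotor.
- knob_grip (a point): On the axis of the lid's black knob, 34 mm above the lid's underside: TCP position to pinch it from above (fingertips 2 mm above the 40 mm wide collar). The knob's grip is a bar 54 mm long along this frame's x, 16 mm thick along y, 13 to 38 mm above the lid's underside.
- knob (a joint): Turn of the knob against its lid, rad: 0 = loose stop, grows clockwise seen from above, 2.4 = tight stop; 0 to 0.3 as found. Friction 0.06 N m; stays where it is left. At 0 the bar lies along the lid's x axis. Turned anticlockwise it meets the loose stop and takes the lid round with it.
- small_lid: Bystander: lid of another, smaller rotor, diameter 86 mm, round knob, no notches; 22 mm high.
- tip_box: Bystander: pipette tip box, 88 x 128 x 66 mm.
- wash_bottle: Bystander: wash bottle, diameter 68 mm, 210 mm high with its spout.
- beaker: Bystander: glass beaker, diameter 84 mm, 100 mm high.
- tube_rack: Bystander: rack with capped tubes, 90 x 220 mm, 119 mm high.
- timer: Bystander: bench timer lying flat, 75 x 65 x 24 mm.
- cryo_box: Bystander: square freezer box, 138 x 138 x 56 mm.

How it is judged:
On the way, in this order (a step that is already met when the one before it is completed fails the run):
1. the rotor lid lies flat on the rotor, its notches down over the lugs (horizontal distance between rotor_lid and rotor_seat below 0.004 m and z of rotor_lid in the frame of rotor_seat below 0.002 m and angle between rotor_lid's own z axis and vertical below 0.04 rad), for 0.2 s.
2. the knob is turned clockwise to its stop with the lid still seated (all of step 1 and value of joint knob above 2.3 rad), for 0.1 s.
3. the cover is pressed down into its latch (value of joint cover below 0.02 rad), for 0.2 s.
At the end, for the whole second after the job is handed in: The cover is latched shut and at rest (within 0.02 rad of closed) with nothing holding it; under it the rotor lid lies at rest, flat on the rotor (within 4 mm of centre, 2 mm of full depth, 0.04 rad of level), notches over the lugs, its knob tight (at least 2.3 of 2.4 rad) (all of step 2 and value of joint cover below 0.02 rad and velocity of joint cover between -0.05 and 0.05 rad/s and linear speed of rotor_lid below 0.02 m/s); the robot touches nothing.
It fails at once if the cover is slammed down (faster than 3 rad/s when nearly shut) (velocity of joint cover below -3 rad/s and value of joint cover below 0.6 rad).
It fails at once if the rotor lid is tipped over (angle between rotor_lid's own z axis and vertical above 0.8 rad).
It fails at once if another thing on the bench is pushed away (30 mm) or knocked over (distance of any of small_lid, tip_box, wash_bottle, beaker, tube_rack, timer, cryo_box from where it was at the start of the episode above 0.03 m or angle between any of small_lid, tip_box, wash_bottle, beaker, tube_rack, timer, cryo_box's own z axis and vertical above 0.35 rad).
It also fails if it takes over 72 s, if anything falls off the work surface, if the arm or the gripper's body presses on something with over 40 N, if the wrist force passes 120 N, or if a joint passes its speed limit or range.

### The arm

A 7-joint arm with a two-finger parallel gripper is mounted at the origin on the work surface. World frame = base frame: x ahead of the robot, y to its left, z up, the work surface at z = 0. Lengths are in m, angles in rad, forces in N, time in s.
With the tool pointing down it reaches from about 0.35 to 0.9 m from the base axis. Payload 8.1 kg.
Tool frame: the origin (TCP) lies between the finger pads, 19 mm behind the fingertips; this is the grasp point; z points along the fingers, y is the direction in which the jaws open and shut (so a half turn about z gives the same grasp; the last joint's range is limited). The gripper opens to 92 mm and grips with 3 to 60 N. Pads are 19 mm wide; open, the fingers measure 130 mm over their backs; the gripper's body (75 mm by 190 mm) begins 47 mm behind the grasp point.
Start: joints at [1.055, 0.434, 0.025, 1.573, -0.012, 1.134, -0.075], TCP at [0.251, -0.573, 0.246] pointing down, gripper open.
Joint ranges: [-2.62, 2.62], [-0.44, 2.09], [-1.27, 1.32], [0.08, 2.57], [-1.32, 4.46], [0.12, 2], [-2.74, 2.74]. Speed limits (rad/s): [2.22, 2.22, 3.01, 3.01, 3.14, 3.14, 3.14].

### API

Orientations are given as [roll, pitch, yaw] about the fixed x, y, z axes, in that order (R = Rz(yaw) Ry(pitch) Rx(roll)).
In Python, from workcell import env gives the robot as it stands.
- The arm moves only by the tool carry_out, never from a script. Its argument "motion" is a list of rows, each a list of 5 numbers: the shift along the tool's x, y, z in cm, then the turn about the tool's z in rad, then the finger opening in cm, from 0 to 9.18. A call has 1 to 10 rows; each row shifts and turns the commanded pose from where the row before left it, along the tool's axes as they then stand; what a row does not reach is not made up. A row lasts 1/12 s, in which the tool goes at most 41.7 mm and 7.16 degrees, less where a joint would pass 70% of its speed; a pose out of reach is approached as far as the arm can. A call is refused whole if a number of a shift passes 4.17 or a number of a turn 0.125, either way. A call with a gripper value outside its range is refused whole. The fingers move at their own pace and stop on an object; the grip force is fixed at half the most. Time passes only in rows, so rows that do not move let the fingers close. It gives the time, the measured TCP pose, the force and the opening at its end, in the units of the state.
- env.state(): the state, without advancing time (a new reading comes with each control period).
- env.camera(name): name is "scene" or "top" or "wrist"; returns the picture (420x560x3 uint8, red, green, blue); there is no depth.
- env.calibration(name): a dict with "camera_matrix" (3x3 intrinsics, pixels), "extrinsics" (4x4, takes a point from world to camera coordinates). Camera axes: x right, y down, z forward; pixel columns grow to the right and rows downward; lengths in m; the calibration is good to about 2 mm. The wrist camera is an equidistant fisheye: a pixel r from the principal point sees the ray r / f radians off the axis. A picture is of the moment at which its call begins: read the wrist's pose just before it. calibration takes no time and is no camera call; for the wrist camera it gives the pose at the moment of the call.
- env.job_done(): hands the job in, once; it reports no verdict.
The state is a dict: "time_s": time; "q": joint angles; "qvel": joint speeds; "tau": joint torques, N m; "position": TCP position; "tool_rot": TCP orientation; "force": force on the tool from outside, world axes, zero at the start; "torque": the same for the moment, N m; "opening": finger opening in m.
Only numpy, scipy, OpenCV 4.12 (cv2) and the standard library are available. Lean on these libraries where they do the work, as an engineer would, in place of code of your own. Each camera call takes 0.05 s, during which the arm holds its last target.

## Working session

There is one attempt and no reset: what is moved stays moved. The work goes in short steps, Python scripts to look and compute and a tool call to move; the robot and the scene stay as the last step left them, time stands still between calls to the robot, and variables do not carry over. Pictures are saved under pics/ and viewed, and the job is handed in when it is done.

Besides the shell and the picture viewer there is one more tool, called after "Request:" in YAML: its name, and indented under it one key for each argument. carry_out: Moves the arm, as the interface text tells. Its arguments: {"type":"object","properties":{"motion":{"type":"array"}},"required":["motion"]}

```bash
ls; mkdir -p pics; python3 - <<'E'
from workcell import env
import cv2,numpy as np
print(env.state())
for n in ("scene","top","wrist"):
    c=env.calibration(n); print(n,np.round(c["camera_matrix"],1).tolist(),np.round(c["extrinsics"],4).tolist())
    im=env.camera(n); cv2.imwrite(f"pics/{n}0.png",im[:,:,::-1])
E
```

```text
pics
{'time_s': 0.0, 'q': array([ 1.05539673,  0.43519737,  0.02496404,  1.57407756, -0.01160317,
        1.13401827, -0.07512282]), 'qvel': array([ 0.00109586,  0.00042098,  0.00019023, -0.00036113,  0.00195012,
        0.00060708,  0.00112574]), 'tau': array([-7.51437674e-04, -6.67859530e+01,  9.84555781e-01, -3.14464903e+01,
       -6.07625535e-02,  4.26218624e-02,  1.66796272e-04]), 'position': array([ 0.25049797, -0.57208077,  0.24476832]), 'tool_rot': array([-3.14004289e+00,  1.34198753e-04,  4.12714042e-01]), 'force': array([-0.51126887,  0.88496254,  0.38805145]), 'torque': array([0.00590241, 0.07814397, 0.00507363]), 'opening': 0.09206198197727504}
scene [[533.7, 0.0, 269.6], [0.0, 533.7, 212.0], [0.0, 0.0, 1.0]] [[-0.8503, 0.5263, 0.0057, 0.4731], [0.3069, 0.5046, -0.807, -0.0058], [-0.4276, -0.6844, -0.5906, 2.0097], [0.0, 0.0, 0.0, 1.0]]
top [[517.4, 0.0, 279.8], [0.0, 517.4, 206.5], [0.0, 0.0, 1.0]] [[0.0182, -0.9998, 0.0031, -0.0775], [-0.9921, -0.0185, -0.1241, 0.5005], [0.1241, -0.0008, -0.9923, 1.7192], [0.0, 0.0, 0.0, 1.0]]
wrist [[325.2, 0.0, 285.2], [0.0, 325.2, 204.9], [0.0, 0.0, 1.0]] [[0.4004, -0.9163, -0.0021, -0.6237], [-0.886, -0.3877, 0.2542, -0.0311], [-0.2337, -0.0999, -0.9672, 0.3891], [0.0, 0.0, 0.0, 1.0]]
```

View pics/scene0.png

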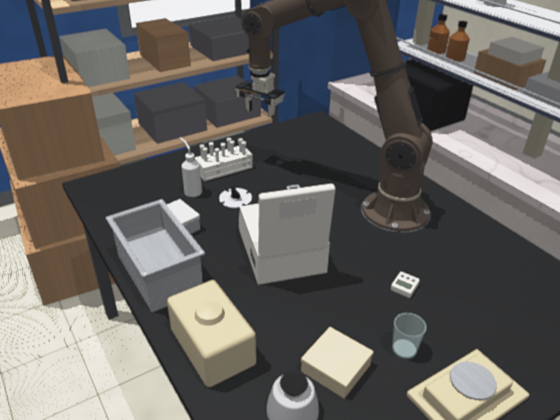

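View pics/top0.png

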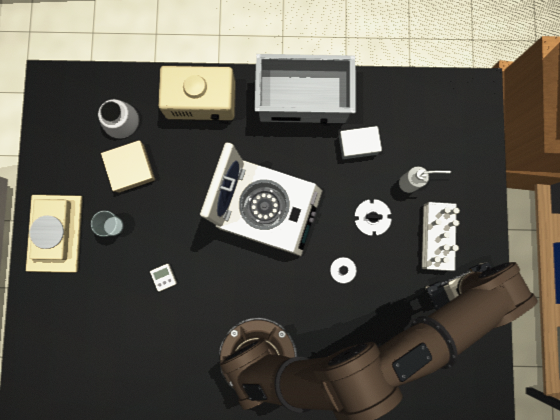

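View pics/wrist0.png

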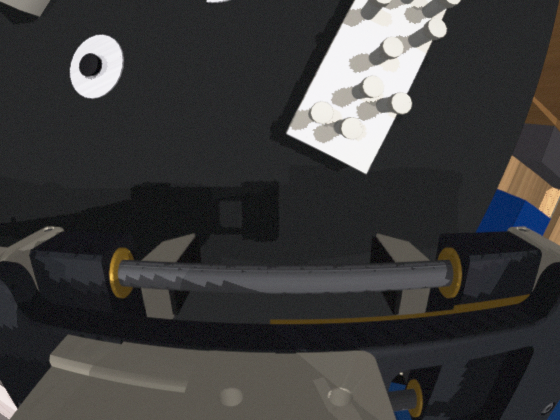

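```bash
cat > h.py <<'E'
import numpy as np, cv2
from workcell import env
def ray(c,px,fish=False):
    K=np.array(c["camera_matrix"]);T=np.array(c["extrinsics"])
    v=np.array([(px[0]-K[0,2])/K[0,0],(px[1]-K[1,2])/K[1,1]])
    if fish:
        r=np.linalg.norm(v); d=np.array([*(v/max(r,1e-9)*np.sin(r)),np.cos(r)])
    else: d=np.array([v[0],v[1],1.])
    R=T[:3,:3]; return -R.T@T[:3,3], R.T@d
def plane(c,px,z,fish=False):
    o,d=ray(c,px,fish); return o+d*(z-o[2])/d[2]
def proj(c,p,fish=False):
    K=np.array(c["camera_matrix"]);T=np.array(c["extrinsics"])
    q=T[:3,:3]@np.array(p)+T[:3,3]
    if fish:
        s=np.hypot(q[0],q[1]); th=np.arctan2(s,q[2]); v=q[:2]/max(s,1e-9)*th
    else: v=q[:2]/q[2]
    return np.array([K[0,0]*v[0]+K[0,2],K[1,1]*v[1]+K[1,2]])
def snap(name,fn,crop=None,scale=1):
    st=env.state(); c=env.calibration(name); im=env.camera(name)[:,:,::-1].copy()
    cv2.imwrite(f"pics/{fn}_raw.png",im)
    np.savez(f"pics/{fn}.npz",K=c["camera_matrix"],T=c["extrinsics"])
    return c,im,st
def crop(im,x0,y0,x1,y1,s,fn):
    cv2.imwrite(f"pics/{fn}.png",cv2.resize(im[y0:y1,x0:x1],None,fx=s,fy=s,interpolation=cv2.INTER_CUBIC))
E
python3 - <<'E'
from h import *
im=cv2.imread("pics/top0.png")
crop(im,195,135,335,265,5,"topc"); crop(im,350,190,400,240,10,"topl")
E
```

```text
(no output)
```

View pics/topc.png

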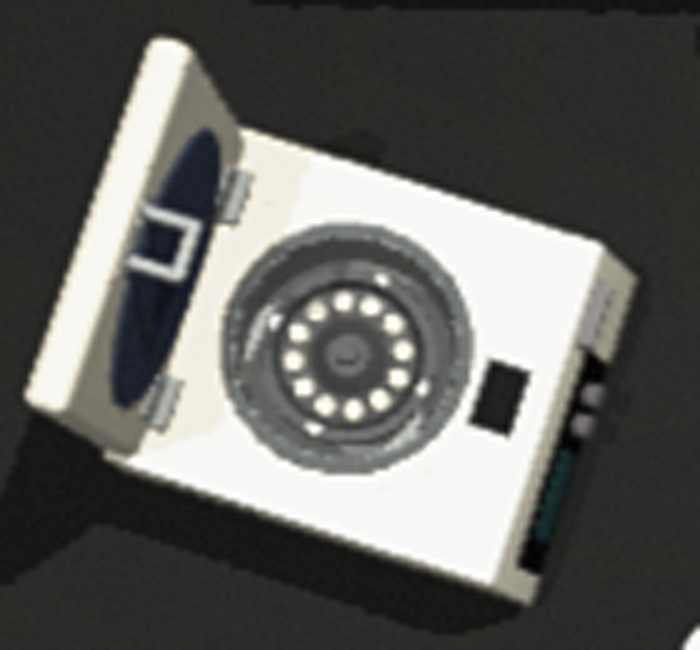

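View pics/topl.png

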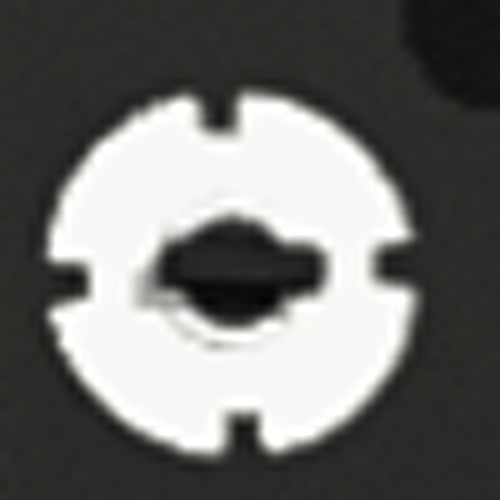

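```bash
python3 - <<'E'
from h import *
c=env.calibration("top")
im=cv2.imread("pics/top0.png")
# lid
g=cv2.cvtColor(im,cv2.COLOR_BGR2GRAY)
x0,y0=350,190; s=8
sub=cv2.resize(g[190:240,350:400],None,fx=s,fy=s,interpolation=cv2.INTER_CUBIC)
m=(sub>140).astype(np.uint8)
cs,_=cv2.findContours(m,cv2.RETR_EXTERNAL,cv2.CHAIN_APPROX_NONE); k=max(cs,key=cv2.contourArea)
pts=k[:,0,:].astype(float)
P=np.array([plane(c,((p[0]+.5)/s-.5+x0,(p[1]+.5)/s-.5+y0),0.006) for p in pts])[:,:2]
# circle fit robust
sel=np.ones(len(P),bool)
for i in range(8):
    A=np.c_[2*P[sel],np.ones(sel.sum())]; b=(P[sel]**2).sum(1); q=np.linalg.lstsq(A,b,rcond=None)[0]
    ctr=q[:2]; r=np.sqrt(q[2]+ctr@ctr); d=np.linalg.norm(P-ctr,axis=1); sel=np.abs(d-r)<0.002
print("lid",ctr,r,sel.mean())
n=d<r-0.004; a=np.arctan2(*(P[n]-ctr).T[::-1])
ang=np.degrees(np.angle(np.mean(np.exp(4j*a)))/4); print("notch angle mod90",ang)
for k4 in range(4):
    dd=(np.degrees(a)-ang-90*k4+45)%90
    w=np.abs(((np.degrees(a)-ang-90*k4+180)%360)-180)<30
    print(k4, np.degrees(np.angle(np.mean(np.exp(1j*a[w])))), d[n][w].min())
# slot, deck corners, rotor lugs
def tp(cx,cy,z): return plane(c,(195+(cx+.5)/5-.5,135+(cy+.5)/5-.5),z)
slot=tp(500,397,.122); print("slot",slot)
for p in [(600,242),(493,584),(240,127)]: print("deck corner",tp(*p,.122))
rot=tp(349,350,.084);print("rotor c",rot)
L=[tp(*p,.092) for p in [(383,278),(425,388),(315,430),(275,320)]]
L=np.array(L);mc=L.mean(0);print(mc)
for l in L: print(l,np.linalg.norm((l-mc)[:2]),np.degrees(np.arctan2((l-mc)[1],(l-mc)[0])))
E
```

```text
lid [ 0.47530088 -0.38690129] 0.06300106323851581 0.6997950819672131
notch angle mod90 4.139148997776123
0 4.044273414098147 0.048131130553216786
1 94.02846708924187 0.048576878453749174
2 -175.6620670045045 0.04790992939298834
3 -85.86257470934032 0.04869024718220793
slot [ 0.46729456 -0.11607836  0.122     ]
deck corner [ 0.56906437 -0.17910569  0.122     ]
deck corner [ 0.34787635 -0.11338682  0.122     ]
deck corner [0.64026505 0.05507509 0.122     ]
rotor c [ 0.50070334 -0.0176658   0.084     ]
[ 0.49715951 -0.01828427  0.092     ]
[ 0.54766592 -0.0391384   0.092     ] 0.05464239984741757 -22.435760908106985
[ 0.47562163 -0.06798928  0.092     ] 0.05417073304736006 -113.42777103519305
[0.44679505 0.00306752 0.092     ] 0.054703549277614345 157.02569607813666
[0.51855545 0.03092307 0.092     ] 0.05365769940300857 66.50001779844295
```

```bash
python3 - <<'E'
from h import *
from scipy.spatial.transform import Rotation as Ro
st=env.state(); R=Ro.from_euler('xyz',st['tool_rot']).as_matrix()
o,d=ray(env.calibration("wrist"),(285.2,204.9)); print("cam in tool",R.T@(o-st['position']), R.T@d)
c=env.calibration("top"); cs=env.calibration("scene")
a=np.radians(73.4); ex=np.array([np.cos(a),np.sin(a),0]); ey=np.array([-np.sin(a),np.cos(a),0]); O=np.array([.4970,-.0178,0])
im=cv2.imread("pics/top0.png"); sc=cv2.imread("pics/scene0.png")
crop(im,195,135,255,235,6,"covt"); crop(sc,225,170,345,290,5,"covs")
for th in (1.5,1.6,1.7):
  for s,z in ((220,6),(220,32)):
    for y in (-111,111):
        p=O+ex*(98-s*np.cos(th)+z*np.sin(th))/1e3+ey*y/1e3+np.array([0,0,(126+s*np.sin(th)+z*np.cos(th))/1e3])
        u=proj(c,p);v=proj(cs,p); print(th,s,z,y,"top",(u-[195,135])*6,"scene",(v-[225,170])*5)
E
```

```text
cam in tool [ 0.06831439 -0.00019691 -0.13808594] [-2.54118128e-01 -8.62712593e-04  9.67172809e-01]
1.5 220 6 -111 top [294.71153207  73.14550193] scene [150.61232864  78.87864516]
1.5 220 6 111 top [144.40746846 523.03444862] scene [519.319417    25.94652943]
1.5 220 32 -111 top [241.78118989  55.7450351 ] scene [161.7319006  100.86700828]
1.5 220 32 111 top [ 90.39765378 505.60315084] scene [535.19016239  46.52394094]
1.6 220 6 -111 top [250.10837095  59.2689475 ] scene [160.04862785 100.01602128]
1.6 220 6 111 top [ 99.07302896 508.61611569] scene [532.5343544   45.84824634]
1.6 220 32 -111 top [197.60728591  43.20943613] scene [171.48332358 126.49867732]
1.6 220 32 111 top [ 45.77506956 491.73960184] scene [548.44664839  70.80107198]
1.7 220 6 -111 top [206.24990625  46.64190483] scene [169.67112587 124.79007488]
1.7 220 6 111 top [ 54.72848477 494.78942025] scene [545.67077194  69.29639023]
1.7 220 32 -111 top [154.93018166  32.14373163] scene [181.28127621 155.56069562]
1.7 220 32 111 top [  2.90790987 478.70740742] scene [561.41939214  98.43270651]
```

View pics/covt.png

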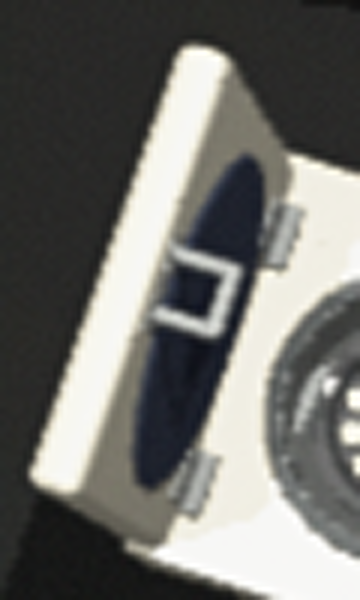

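View pics/covs.png

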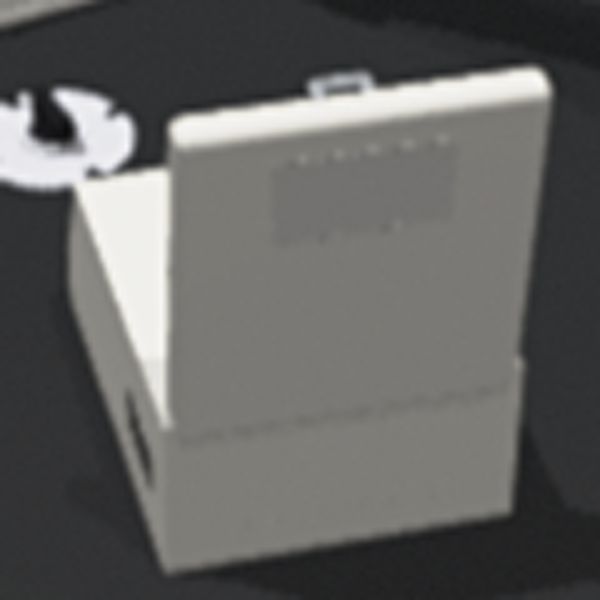

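```bash
cat >> h.py <<'E'
def go(target,yaw_deg,st=None):
    st=st or env.state(); yw=st['tool_rot'][2]; d=np.array(target)-st['position']
    print("pos",st['position'].round(4),"rot",st['tool_rot'].round(4),"F",st['force'].round(1),"tau",st['torque'].round(2),"open",round(st['opening'],4),"q",st['q'].round(2),"t",st['time_s'])
    t=[d[0]*np.cos(yw)+d[1]*np.sin(yw), d[0]*np.sin(yw)-d[1]*np.cos(yw), -d[2]]
    dy=(np.radians(yaw_deg)-yw+np.pi)%(2*np.pi)-np.pi
    print("tool shift cm",np.round(np.array(t)*100,2),"turn about tool z",round(-dy,4))
E
python3 - <<'E'
from h import *
c=env.calibration("top")
for n,px,z in (("bottle",(413,180),.15),("smalllid",(343,270),0.02),("rack",(440,237),.1),("spout end",(450,172),.2),("tipbox",(360,142),.066)): print(n,plane(c,px,z).round(3))
go((0.475,-0.387,0.2),90)
E
```

```text
bottle [ 0.58 -0.49  0.15]
smalllid [ 0.293 -0.284  0.02 ]
rack [ 0.404 -0.587  0.1  ]
spout end [ 0.598 -0.591  0.2  ]
tipbox [ 0.722 -0.335  0.066]
pos [ 0.2506 -0.5722  0.2449] rot [-3.1405e+00  1.0000e-04  4.1270e-01] F [-0.5  0.1  0.2] tau [0.   0.01 0.02] open 0.092 q [ 1.06  0.44  0.02  1.57 -0.01  1.13 -0.08] t 0.15
tool shift cm [27.99 -7.96  4.49] turn about tool z -1.1581
```

Request:
carry_out:
  motion:
    - [2.8, -0.8, 0, 0, 9]
    - [2.8, -0.8, 0, 0, 9]
    - [2.8, -0.8, 0, 0, 9]
    - [2.8, -0.8, 0, 0, 9]
    - [2.8, -0.8, 0, 0, 9]
    - [2.8, -0.8, 0, 0, 9]
    - [2.8, -0.8, 0, 0, 9]
    - [2.8, -0.8, 0, 0, 9]
    - [2.8, -0.8, 0, 0, 9]
    - [2.8, -0.8, 0, 0, 9]

```text
time_s: 0.98
position: [0.4759, -0.3858, 0.2453]
tool_rot: [-3.141, 0.0, 0.413]
force: [0.6, -0.6, -0.3]
opening: 0.0899
```

Request:
carry_out:
  motion:
    - [0, 0, 0, -0.115, 6]
    - [0, 0, 0, -0.115, 6]
    - [0, 0, 0, -0.115, 6]
    - [0, 0, 0, -0.115, 6]
    - [0, 0, 0, -0.115, 6]
    - [0, 0, 0, -0.115, 6]
    - [0, 0, 0, -0.115, 6]
    - [0, 0, 0, -0.115, 6]
    - [0, 0, 0, -0.115, 6]
    - [0, 0, 0, -0.115, 6]

```text
time_s: 1.82
position: [0.4749, -0.3869, 0.2452]
tool_rot: [-3.141, -0.0, 1.568]
force: [-0.0, -0.3, 0.2]
opening: 0.0601
```

```bash
python3 - <<'E'
from h import *
go((0.475,-0.387,0.2),90)
snap("wrist","w1"); snap("top","t1")
E
```

```text
pos [ 0.4749 -0.3869  0.2452] rot [-3.1411e+00 -3.0000e-04  1.5684e+00] F [-0.  -0.3  0.2] tau [-0.02 -0.09  0.05] open 0.0601 q [ 0.81  0.44 -0.31  1.58  0.14  1.14  0.47] t 1.8167
tool shift cm [-0.01  0.01  4.52] turn about tool z -0.0024
```

View pics/w1_raw.png

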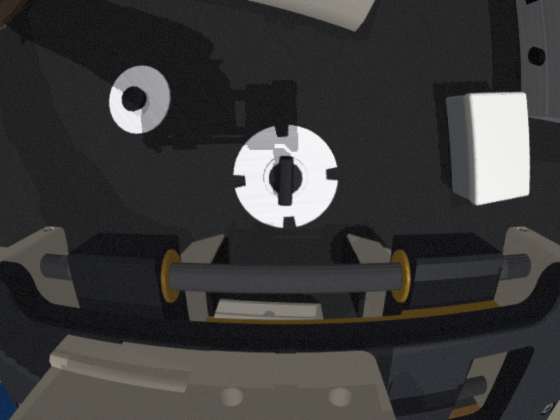

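```bash
cat >> h.py <<'E'
def load(fn):
    z=np.load(f"pics/{fn}.npz"); return {"camera_matrix":z["K"],"extrinsics":z["T"]}, cv2.imread(f"pics/{fn}_raw.png")
def lidfit(c,im,box,zp,fish,thr=130,R=None,s=6):
    x0,y0,x1,y1=box; g=cv2.cvtColor(im,cv2.COLOR_BGR2GRAY)[y0:y1,x0:x1]
    sub=cv2.resize(g,None,fx=s,fy=s,interpolation=cv2.INTER_CUBIC); m=(sub>thr).astype(np.uint8)
    cs,_=cv2.findContours(m,cv2.RETR_EXTERNAL,cv2.CHAIN_APPROX_NONE); k=max(cs,key=cv2.contourArea)
    pts=k[:,0,:]
    P=np.array([plane(c,((p[0]+.5)/s-.5+x0,(p[1]+.5)/s-.5+y0),zp,fish) for p in pts])[:,:2]
    sel=np.ones(len(P),bool)
    for i in range(10):
        A=np.c_[2*P[sel],np.ones(sel.sum())]; b=(P[sel]**2).sum(1); q=np.linalg.lstsq(A,b,rcond=None)[0]
        ctr=q[:2]; r=np.sqrt(q[2]+ctr@ctr); d=np.linalg.norm(P-ctr,axis=1); sel=np.abs(d-r)<0.002
    n=d<r-0.004; a=np.arctan2(P[n,1]-ctr[1],P[n,0]-ctr[0]); ang=np.angle(np.mean(np.exp(4j*a)))/4
    print("ctr",ctr.round(4),"r",r.round(4),"inl",sel.mean().round(2),"ang mod 90:",np.degrees(ang).round(2))
    for k4 in range(4):
        w=np.abs(((a-ang-k4*np.pi/2+np.pi)%(2*np.pi))-np.pi)<.5
        if w.any(): print(np.degrees(np.angle(np.mean(np.exp(1j*a[w])))).round(1),d[n][w].min().round(4))
    return ctr,ang
E
python3 - <<'E'
from h import *
c,im=load("w1")
for thr in (110,150):lidfit(c,im,(225,115,350,238),.006,True,thr)
g=cv2.cvtColor(im,cv2.COLOR_BGR2GRAY)
# bar: darkest elongated; top of bar at z=.038
crop(im,255,145,318,215,8,"w1bar")
E
```

```text
ctr [ 0.4749 -0.3834] r 0.0619 inl 0.7 ang mod 90: 4.15
4.3 0.0482
94.0 0.0475
-175.8 0.048
-85.8 0.0486
ctr [ 0.475  -0.3839] r 0.0588 inl 0.07 ang mod 90: 4.15
4.9 0.0476
94.1 0.0472
-176.4 0.0476
-85.9 0.0475
```

View pics/w1bar.png

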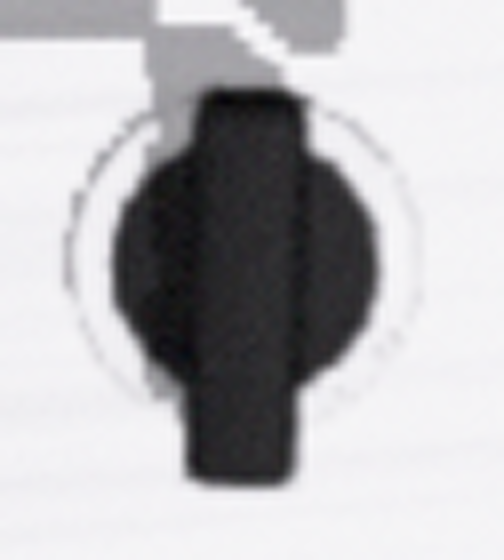

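```bash
python3 - <<'E'
from h import *
c,im=load("w1")
f=lambda x,y:(255+(x+.5)/8-.5,145+(y+.5)/8-.5)
a=plane(c,f(250,93),.038,True)[:2];b=plane(c,f(241,480),.038,True)[:2]
print(a,b,np.linalg.norm(a-b),(a+b)/2,np.degrees(np.arctan2(*(a-b)[::-1])))
# sides in top half & bottom half
for y in (150,300,430):
    r=cv2.cvtColor(im,cv2.COLOR_BGR2GRAY)
c2,t=load("t1"); crop(t,340,180,410,250,8,"t1l")
print("tcp in wrist",proj(c,(.4749,-.3869,.2452),True), "top",proj(c2,(.4749,-.3869,.2452)))
print(env.calibration("wrist")["extrinsics"])
E
```

```text
[ 0.47563455 -0.35538872] [ 0.47424833 -0.40858303] 0.05321236870908394 [ 0.47494144 -0.38198588] 88.50722773004271
tcp in wrist [285.22191433 271.15964188] top [387.21319936 208.57535939]
[[ 9.99976213e-01 -6.89707395e-03 -5.94037666e-05 -4.77432633e-01]
 [-6.65700749e-03 -9.67352106e-01  2.53348745e-01 -4.02134509e-01]
 [-1.80482939e-03 -2.53342324e-01 -9.67375010e-01  2.90949878e-01]
 [ 0.00000000e+00  0.00000000e+00  0.00000000e+00  1.00000000e+00]]
```

View pics/t1l.png

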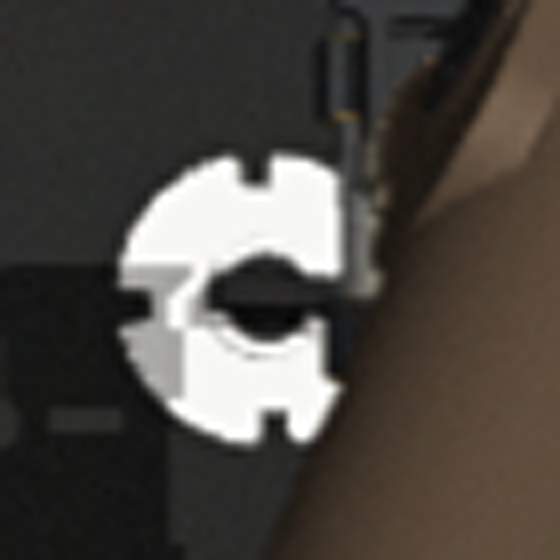

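Request:
carry_out:
  motion:
    - [0, 0, 2.5, 0.02, 5]
    - [0.2, 0, 3.5, 0, 5]
    - [0, 0, 3.5, 0, 5]
    - [0, 0, 3.5, 0, 5]
    - [0, 0, 0, 0, 5]
    - [0, 0, 0, 0, 5]

```text
time_s: 2.42
position: [0.4741, -0.3842, 0.1144]
tool_rot: [-3.138, -0.002, 1.54]
force: [0.3, -0.7, 1.3]
opening: 0.0498
```

```bash
python3 - <<'E'
from h import *
go((0.475,-0.385,0.036),88.5)
c,im,st=snap("wrist","w2")
print("tcp axis pts",[proj(c,(*st['position'][:2],z),True).round(1).tolist() for z in (.038,.006)])
lidfit(c,im,(180,115,400,330),.006,True,110,s=4)
E
```

```text
pos [ 0.4741 -0.3842  0.1144] rot [-3.1382e+00 -2.2000e-03  1.5401e+00] F [ 0.3 -0.7  1.3] tau [-0.05 -0.15  0.04] open 0.0498 q [ 0.79  0.56 -0.28  1.73  0.19  0.88  0.39] t 2.4167
tool shift cm [-0.07  0.09  7.84] turn about tool z -0.0045
tcp axis pts [[285.6, 222.1], [285.6, 209.8]]
ctr [ 0.475  -0.3835] r 0.062 inl 0.39 ang mod 90: 7.45
4.5 0.048
94.4 0.0479
-165.8 0.0477
-83.7 0.0483
```

View pics/w2_raw.png

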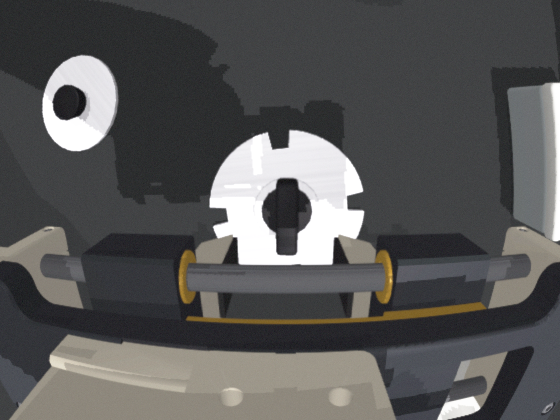

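Request:
carry_out:
  motion:
    - [0, 0.1, 2.0, 0, 5]
    - [0, 0, 2.0, 0, 5]
    - [0, 0, 2.0, 0, 5]
    - [0, 0, 1.5, 0, 5]
    - [0, 0, 0.4, 0, 5]
    - [0, 0, 0, 0, 5]

```text
time_s: 2.97
position: [0.4769, -0.3855, 0.0378]
tool_rot: [3.14, 0.001, 1.542]
force: [-0.3, -0.2, 0.6]
opening: 0.0499
```

Request:
carry_out:
  motion:
    - [0, 0, 0, 0, 0]
    - [0, 0, 0, 0, 0]
    - [0, 0, 0, 0, 0]
    - [0, 0, 0, 0, 0]
    - [0, 0, 0, 0, 0]
    - [0, 0, 0, 0, 0]

```text
time_s: 3.47
position: [0.4761, -0.3851, 0.0369]
tool_rot: [3.141, 0.0, 1.542]
force: [0.0, 0.3, 3.3]
opening: 0.0157
```

```bash
python3 - <<'E'
from h import *
go((0.475,-0.385,0.15),88.5)
c,im,st=snap("wrist","w3")
E
```

```text
pos [ 0.4761 -0.3851  0.0369] rot [3.1414e+00 3.0000e-04 1.5425e+00] F [0.  0.3 3.3] tau [ 0.09 -0.   -0.07] open 0.0157 q [ 0.76  0.66 -0.25  1.78  0.23  0.72  0.36] t 3.4667
tool shift cm [ 1.000e-02 -1.100e-01 -1.131e+01] turn about tool z -0.0022
```

View pics/w3_raw.png

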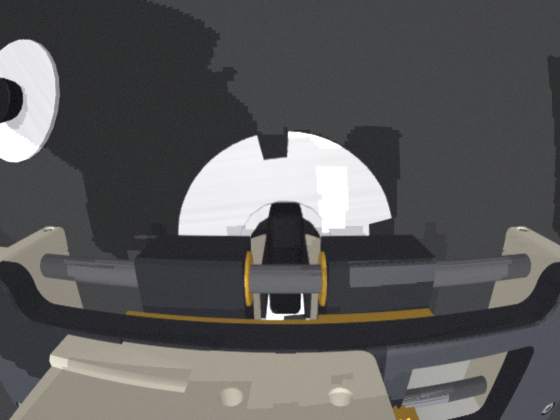

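Request:
carry_out:
  motion:
    - [0, 0, -1, 0, 0]
    - [0, 0, -2.5, 0, 0]
    - [0, 0, -3, 0, 0]
    - [0, 0, -3, 0, 0]
    - [0, 0, -3, 0, 0]
    - [0, 0, -3, 0, 0]
    - [0, 0, -2, 0, 0]
    - [0, 0, -1, 0, 0]
    - [0, 0, 0, 0, 0]
    - [0, 0, 0, 0, 0]

```text
time_s: 4.35
position: [0.4759, -0.3848, 0.2211]
tool_rot: [-3.141, -0.0, 1.543]
force: [-0.3, 0.3, -2.9]
opening: 0.0155
```

```bash
python3 - <<'E'
from h import *
go((0.4978,-0.016,0.22),151.3)
c,im,st=snap("wrist","w4")
c,im,st=snap("top","t4"); crop(im,320,150,420,250,6,"t4c")
E
```

```text
pos [ 0.4759 -0.3848  0.2211] rot [-3.1412e+00 -1.0000e-04  1.5427e+00] F [-0.3  0.3 -2.9] tau [ 0.   -0.08 -0.01] open 0.0155 q [ 0.8   0.46 -0.3   1.62  0.15  1.09  0.43] t 4.35
tool shift cm [36.93  1.16  0.11] turn about tool z -1.098
```

View pics/w4_raw.png

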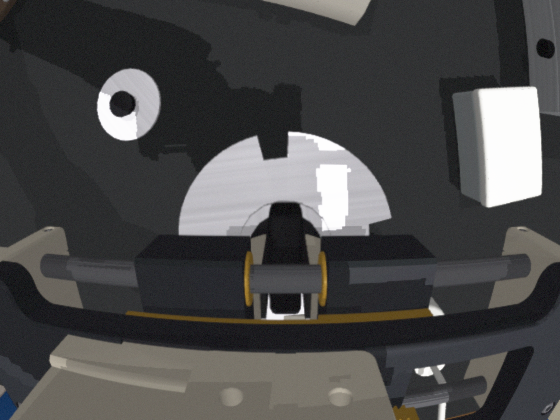

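View pics/t4c.png

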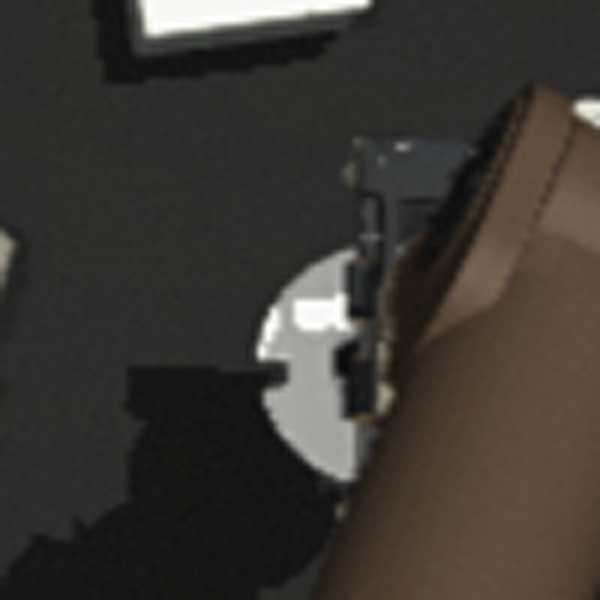

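```bash
cat >> h.py <<'E'
from scipy.optimize import least_squares
def arcfit(c,im,zp,box,thr=90,R=.062,x0=None,s=4,show=None):
    x0_,y0,x1,y1=box; g=cv2.cvtColor(im,cv2.COLOR_BGR2GRAY)[y0:y1,x0_:x1]
    m=(cv2.resize(g,None,fx=s,fy=s,interpolation=cv2.INTER_CUBIC)>thr).astype(np.uint8)
    k=max(cv2.findContours(m,cv2.RETR_EXTERNAL,cv2.CHAIN_APPROX_NONE)[0],key=cv2.contourArea)[:,0,:]
    P=np.array([plane(c,((p[0]+.5)/s-.5+x0_,(p[1]+.5)/s-.5+y0),zp,True) for p in k])[:,:2]
    f=lambda q:(np.linalg.norm(P-q,axis=1)-R)
    r=least_squares(f,x0,loss="cauchy",f_scale=.0005).x
    res=f(r); print("fit ctr",r.round(4),"inl",(abs(res)<.001).mean().round(2))
    n=(res<-.005)&(res>-.0135); a=np.degrees(np.arctan2(P[n,1]-r[1],P[n,0]-r[0]))
    return r,P,res
E
python3 - <<'E'
from h import *
c,im=load("w4")
for thr in (70,100):
  r,P,res=arcfit(c,im,.190,(150,100,420,236),thr,x0=(.476,-.385))
  a=np.degrees(np.arctan2(P[:,1]-r[1],P[:,0]-r[0])); n=(res<-.004)&(res>-.013)&(abs(a-94)<12)
  print("notch",a[n].mean(), a[n&(a<94)].mean(),a[n&(a>94)].mean())
E
```

```text
fit ctr [ 0.4758 -0.3832] inl 0.45
notch 94.48535570480321 87.44089054366111 101.8500238278154
fit ctr [ 0.4759 -0.3835] inl 0.45
notch 94.42375106378897 87.2630840380103 102.02507452192323
```

Request:
carry_out:
  motion:
    - [3.7, 0.1, 0, 0, 0]
    - [3.7, 0.1, 0, 0, 0]
    - [3.7, 0.1, 0, 0, 0]
    - [3.7, 0.1, 0, 0, 0]
    - [3.7, 0.1, 0, 0, 0]
    - [3.7, 0.1, 0, 0, 0]
    - [3.7, 0.1, 0, 0, 0]
    - [3.7, 0.1, 0, 0, 0]
    - [3.7, 0.1, 0, 0, 0]
    - [3.6, 0.1, 0, 0, 0]

```text
time_s: 5.28
position: [0.4954, -0.0146, 0.2201]
tool_rot: [-3.139, -0.0, 1.543]
force: [0.3, 0.3, -1.6]
opening: 0.0158
```

Request:
carry_out:
  motion:
    - [0, 0, 0, -0.109, 0]
    - [0, 0, 0, -0.109, 0]
    - [0, 0, 0, -0.109, 0]
    - [0, 0, 0, -0.109, 0]
    - [0, 0, 0, -0.109, 0]
    - [0, 0, 0, -0.109, 0]
    - [0, 0, 0, -0.109, 0]
    - [0, 0, 0, -0.109, 0]
    - [0, 0, 0, -0.109, 0]
    - [0, 0, 0, -0.109, 0]

```text
time_s: 6.12
position: [0.4956, -0.0165, 0.22]
tool_rot: [-3.141, -0.003, 2.638]
force: [0.3, 0.9, -2.3]
opening: 0.0156
```

```bash
python3 - <<'E'
from h import *
go((0.4983,-0.0187,0.18),150.9)
c,im,st=snap("wrist","w5")
E
```

```text
pos [ 0.4956 -0.0165  0.22  ] rot [-3.1406e+00 -2.8000e-03  2.6383e+00] F [ 0.3  0.9 -2.3] tau [ 0.04 -0.18  0.01] open 0.0156 q [ 0.46  0.33 -0.68  1.87  0.24  1.02  0.75] t 6.1167
tool shift cm [-0.34 -0.07  4.  ] turn about tool z 0.0046
```

View pics/w5_raw.png

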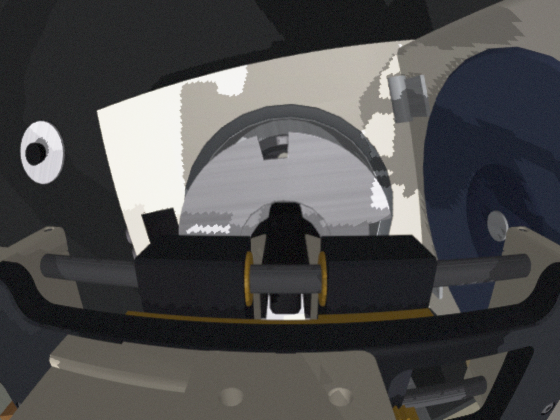

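Request:
carry_out:
  motion:
    - [-0.35, -0.05, 1, 0.005, 0]
    - [0, 0, 2, 0, 0]
    - [0, 0, 2, 0, 0]
    - [0, 0, 2, 0, 0]
    - [0, 0, 1, 0, 0]
    - [0, 0, 0, 0, 0]
    - [0, 0, 0, 0, 0]

```text
time_s: 6.75
position: [0.499, -0.0184, 0.1409]
tool_rot: [-3.141, -0.002, 2.626]
force: [0.4, -0.5, -0.2]
opening: 0.0157
```

```bash
python3 - <<'E'
from h import *
go((0.4983,-0.0187,0.18),150.9)
c,im,st=snap("wrist","w6")
crop(im,160,80,410,240,3,"w6c")
E
```

```text
pos [ 0.499  -0.0184  0.1409] rot [-3.1411e+00 -1.6000e-03  2.6263e+00] F [ 0.4 -0.5 -0.2] tau [ 0.11 -0.14  0.02] open 0.0157 q [ 0.41  0.43 -0.63  1.96  0.33  0.85  0.66] t 6.75
tool shift cm [ 0.05 -0.06 -3.91] turn about tool z -0.0074
```

View pics/w6c.png

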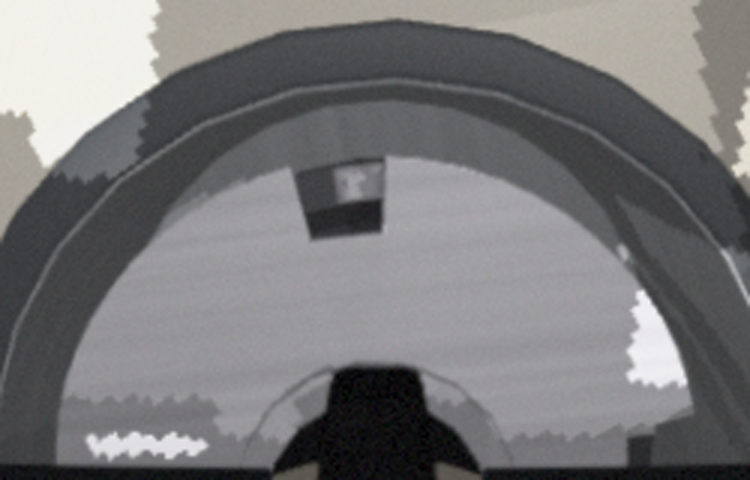

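```bash
python3 - <<'E'
from h import *
c,im=load("w6")
crop(im,250,125,300,170,14,"w6d")
r,P,res=arcfit(c,im,.110,(180,125,392,215),115,x0=(.4977,-.0177))
r2,P,res=arcfit(c,im,.110,(180,125,392,215),105,x0=(.4977,-.0177))
E
```

```text
fit ctr [ 0.4982 -0.0176] inl 0.4
fit ctr [ 0.498  -0.0175] inl 0.39
```

View pics/w6d.png

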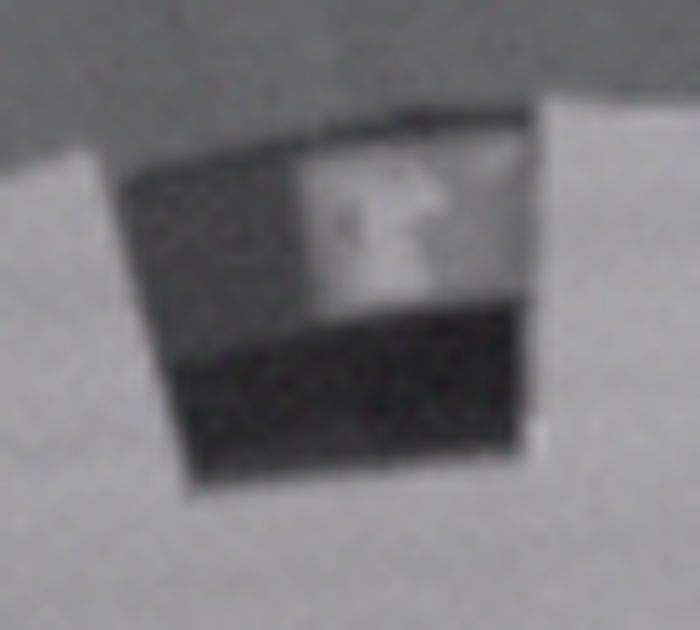

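```bash
python3 - <<'E'
from h import *
c,im=load("w6")
f=lambda x,y:(250+(x+.5)/14-.5,125+(y+.5)/14-.5)
ctr=np.array([.4981,-.0176])
print("notch corners @.110")
for p in [(95,150),(190,490),(520,455),(540,100)]:
    for z in (.110,.104):
        w=plane(c,f(*p),z,True)[:2]-ctr; print(p,z,(w*1e3).round(1),np.linalg.norm(w).round(4),np.degrees(np.arctan2(w[1],w[0])).round(1), "tangential mm from 156.4:", (1e3*np.linalg.norm(w)*np.sin(np.arctan2(w[1],w[0])-np.radians(156.4))).round(1))
print("lug")
for p,z in [((305,160),.084),((325,310),.084),((370,180),.092),((365,230),.092),((440,205),.092),((425,290),.092),((420,230),.092),((510,300),.084)]:
    w=plane(c,f(*p),z,True)[:2]-ctr; print(p,z,(w*1e3).round(1),np.linalg.norm(w).round(4),np.degrees(np.arctan2(w[1],w[0])).round(1), "tang:", (1e3*np.linalg.norm(w)*np.sin(np.arctan2(w[1],w[0])-np.radians(156.4))).round(1))
E
```

```text
notch corners @.110
(95, 150) 0.11 [-59.6  16.6] 0.0619 164.4 tangential mm from 156.4: 8.6
(95, 150) 0.104 [-59.6  16. ] 0.0617 164.9 tangential mm from 156.4: 9.2
(190, 490) 0.11 [-46.8  13.3] 0.0486 164.2 tangential mm from 156.4: 6.6
(190, 490) 0.104 [-46.4  12.6] 0.0481 164.8 tangential mm from 156.4: 7.0
(520, 455) 0.11 [-41.8  24.6] 0.0485 149.5 tangential mm from 156.4: -5.8
(520, 455) 0.104 [-41.2  24.3] 0.0479 149.5 tangential mm from 156.4: -5.8
(540, 100) 0.11 [-53.   31.8] 0.0618 149.0 tangential mm from 156.4: -7.9
(540, 100) 0.104 [-52.8  31.8] 0.0616 149.0 tangential mm from 156.4: -8.0
lug
(305, 160) 0.084 [-54.9  21.7] 0.059 158.5 tang: 2.1
(325, 310) 0.084 [-48.9  19.2] 0.0525 158.6 tang: 2.0
(370, 180) 0.092 [-53.  24.] 0.0582 155.6 tang: -0.8
(365, 230) 0.092 [-51.3  22.8] 0.0562 156.0 tang: -0.4
(440, 205) 0.092 [-50.7  26. ] 0.057 152.9 tang: -3.5
(425, 290) 0.092 [-47.9  23.7] 0.0535 153.7 tang: -2.5
(420, 230) 0.092 [-50.2  24.8] 0.056 153.7 tang: -2.6
(510, 300) 0.084 [-45.3  26.3] 0.0524 149.9 tang: -5.9
```

```bash
python3 - <<'E'
from h import *
go((0.4981,-0.0143,0.134),150.8)
E
```

```text
pos [ 0.4996 -0.0183  0.1417] rot [ 3.1414e+00 -1.0000e-04  2.6267e+00] F [-0.4  0.1 -1.4] tau [ 0.08 -0.12 -0.01] open 0.0156 q [ 0.41  0.43 -0.63  1.96  0.33  0.85  0.66] t 6.8
tool shift cm [0.33 0.27 0.77] turn about tool z -0.0053
```

Request:
carry_out:
  motion:
    - [0.3, 0.28, 0, -0.005, 0]
    - [0, 0, 0.4, 0, 0]
    - [0, 0, 0.2, 0, 0]
    - [0, 0, 0, 0, 0]
    - [0, 0, 0, 0, 0]

```text
time_s: 7.22
position: [0.4981, -0.0147, 0.1356]
tool_rot: [-3.141, 0.0, 2.633]
force: [1.2, 0.1, -1.7]
opening: 0.0158
```

```bash
python3 - <<'E'
from h import *
go((0.4981,-0.0143,0.134),150.8)
c,im,st=snap("wrist","w7")
crop(im,240,120,310,175,10,"w7d")
zl=st['position'][2]-.0369+.006
r,P,res=arcfit(c,im,zl,(180,125,392,215),110,x0=(.4977,-.0157))
E
```

```text
pos [ 0.4981 -0.0147  0.1356] rot [-3.1415e+00  2.0000e-04  2.6326e+00] F [ 1.2  0.1 -1.7] tau [ 0.02 -0.14  0.02] open 0.0158 q [ 0.4   0.44 -0.63  1.97  0.34  0.84  0.65] t 7.2167
tool shift cm [0.02 0.03 0.16] turn about tool z 0.0006
fit ctr [ 0.4973 -0.0139] inl 0.42
```

View pics/w7d.png

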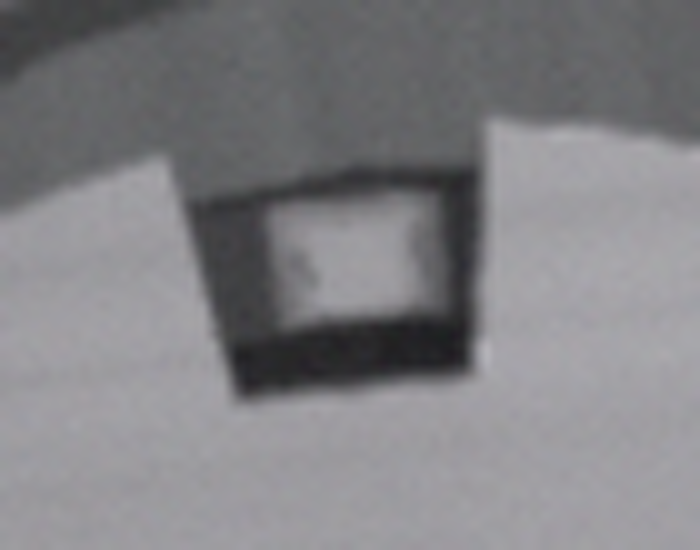

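View pics/w7_raw.png

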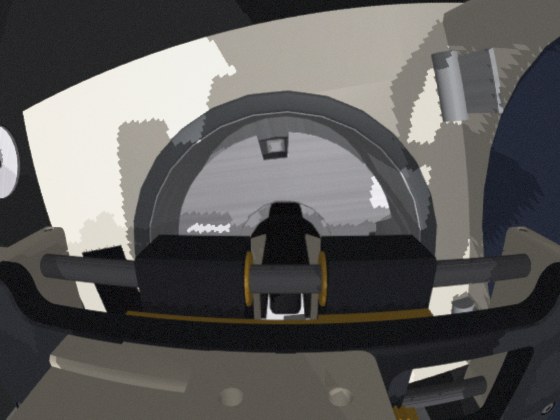

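Request:
carry_out:
  motion:
    - [0, 0.03, 0.3, 0, 0]
    - [0, 0, 0.3, 0, 0]
    - [0, 0, 0.3, 0, 0]
    - [0, 0, 0.2, 0, 0]
    - [0, 0, 0, 0, 0]

```text
time_s: 7.68
position: [0.4979, -0.0144, 0.1239]
tool_rot: [-3.141, -0.001, 2.633]
force: [-0.8, -0.6, -1.8]
opening: 0.0161
```

Request:
carry_out:
  motion:
    - [0, 0, 0.2, 0, 0]
    - [0, 0, 0.1, 0, 0]
    - [0, 0, 0, 0, 0]

```text
time_s: 7.93
position: [0.4982, -0.0144, 0.1213]
tool_rot: [-3.141, -0.0, 2.633]
force: [0.1, 0.6, -1.3]
opening: 0.0156
```

```bash
python3 - <<'E'
from h import *
go((0.4981,-0.0143,0.121),150.8)
c,im,st=snap("wrist","w8")
crop(im,160,80,410,240,3,"w8d")
E
```

```text
pos [ 0.4982 -0.0144  0.1213] rot [-3.1414e+00 -3.0000e-04  2.6327e+00] F [ 0.1  0.6 -1.3] tau [ 0.06 -0.16  0.01] open 0.0156 q [ 0.39  0.46 -0.62  1.98  0.36  0.81  0.63] t 7.9333
tool shift cm [0.01 0.   0.03] turn about tool z 0.0007
```

View pics/w8d.png

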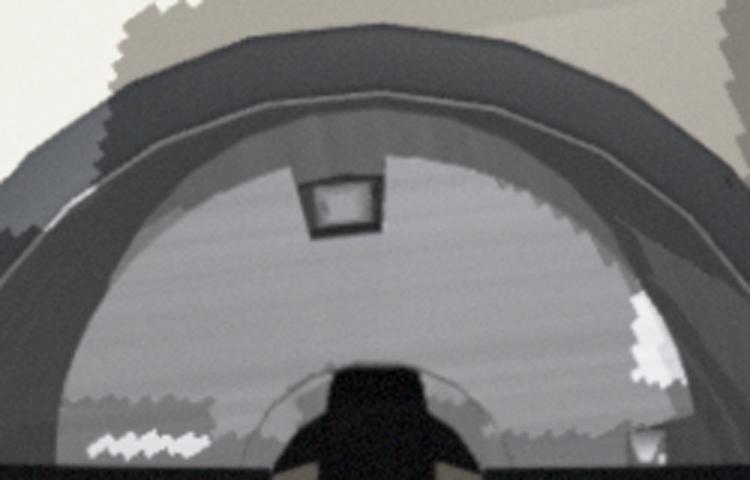

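Request:
carry_out:
  motion:
    - [0, 0, 0.05, 0, 0]
    - [0, 0, 0.05, 0, 0]
    - [0, 0, 0.05, 0, 0]
    - [0, 0, 0, 0, 0]

```text
time_s: 8.32
position: [0.4984, -0.0144, 0.1208]
tool_rot: [-3.141, 0.001, 2.633]
force: [-2.8, -0.4, 7.9]
opening: 0.0162
```

Request:
carry_out:
  motion:
    - [0, 0, -0.1, 0, 3.5]
    - [0, 0, 0, 0, 3.5]
    - [0.1, 0, 0, 0, 3.5]
    - [0, 0, 0, 0, 3.5]

```text
time_s: 8.65
position: [0.4973, -0.0138, 0.121]
tool_rot: [3.142, 0.0, 2.633]
force: [-0.9, 0.3, -0.0]
opening: 0.034
```

```bash
python3 - <<'E'
from h import *
go((0.4981,-0.0143,0.121),150.8)
c,im,st=snap("wrist","w9")
r,P,res=arcfit(c,im,.090,(180,125,392,215),110,x0=(.4977,-.0157))
E
```

```text
pos [ 0.4973 -0.0138  0.121 ] rot [3.1415 0.     2.6328] F [-0.9  0.3 -0. ] tau [ 0.1  -0.15  0.01] open 0.034 q [ 0.39  0.46 -0.62  1.99  0.36  0.81  0.63] t 8.65
tool shift cm [-0.09 -0.01  0.  ] turn about tool z 0.0008
fit ctr [ 0.4972 -0.0141] inl 0.4
```

View pics/w9_raw.png

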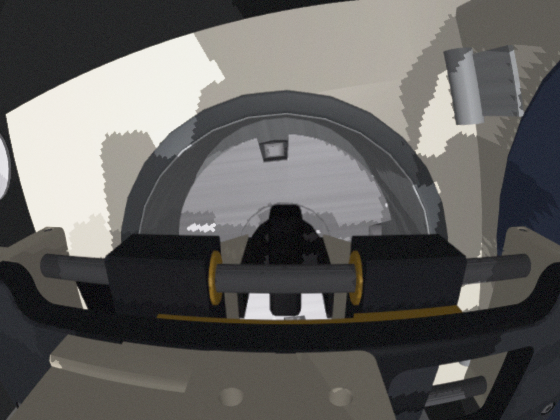

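Request:
carry_out:
  motion:
    - [0, 0, 0, 0, 0]
    - [0, 0, 0, 0, 0]
    - [0, 0, 0, 0, 0]
    - [0, 0, 0, 0.06, 0]
    - [0, 0, 0, 0.11, 0]
    - [0, 0, 0, 0.11, 0]
    - [0, 0, 0, 0.11, 0]
    - [0, 0, 0, 0.11, 0]
    - [0, 0, 0, 0.1, 0]
    - [0, 0, 0, 0, 0]

```text
time_s: 9.53
position: [0.4973, -0.0139, 0.121]
tool_rot: [-3.141, 0.0, 2.028]
force: [-0.1, 0.2, -2.6]
opening: 0.0159
```

```bash
python3 - <<'E'
from h import *
go((0.4972,-0.0139,0.121),150.8)
c,im,st=snap("wrist","w10")
E
```

```text
pos [ 0.4973 -0.0139  0.121 ] rot [-3.1414e+00  3.0000e-04  2.0281e+00] F [-0.1  0.2 -2.6] tau [ 0.04 -0.11  0.  ] open 0.0159 q [ 0.28  0.43 -0.46  1.99  0.27  0.78  0.12] t 9.5333
tool shift cm [ 0.01 -0.01 -0.  ] turn about tool z -0.6038
```

View pics/w10_raw.png

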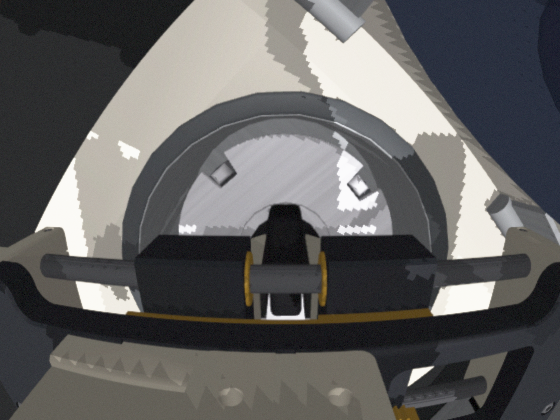

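Request:
carry_out:
  motion:
    - [0, 0, 0.05, 0.1, 0]
    - [0, 0, 0, 0.11, 0]
    - [0, 0, 0, 0.11, 0]
    - [0, 0, 0, 0.11, 0]
    - [0, 0, 0, 0.11, 0]
    - [0, 0, 0, 0.11, 0]
    - [0, 0, 0, 0.11, 0]
    - [0, 0, 0, 0.11, 0]
    - [0, 0, 0, 0.11, 0]
    - [0, 0, 0, 0, 0]

```text
time_s: 10.42
position: [0.4976, -0.0138, 0.1209]
tool_rot: [3.141, 0.0, 1.051]
force: [-1.3, -0.8, 5.9]
opening: 0.0158
```

```bash
python3 - <<'E'
from h import *
go((0.4972,-0.0139,0.121),150.8)
E
```

```text
pos [ 0.4976 -0.0138  0.1209] rot [3.1411 0.     1.0512] F [-1.3 -0.8  5.9] tau [-0.17  0.26 -0.08] open 0.0158 q [ 0.09  0.39 -0.22  2.01  0.12  0.75 -0.72] t 10.4167
tool shift cm [-0.02 -0.03 -0.01] turn about tool z -1.5807
```

Request:
carry_out:
  motion:
    - [0, 0, 0, 0.1, 0]
    - [0, 0, 0, 0.1, 0]
    - [0, 0, 0, 0.1, 0]
    - [0, 0, 0, 0.1, 0]
    - [0, 0, 0, 0.1, 0]
    - [0, 0, 0, 0.1, 0]
    - [0, 0, 0, 0, 0]

```text
time_s: 11.0
position: [0.4977, -0.0139, 0.1209]
tool_rot: [3.141, -0.0, 0.453]
force: [-1.1, -1.1, 5.8]
opening: 0.0156
```

```bash
python3 - <<'E'
from h import *
go((0.4972,-0.0139,0.121),150.8)
E
```

```text
pos [ 0.4977 -0.0139  0.1209] rot [ 3.1411e+00 -4.0000e-04  4.5340e-01] F [-1.1 -1.1  5.8] tau [-0.22  0.18 -0.03] open 0.0156 q [-0.02  0.38 -0.07  2.02  0.04  0.74 -1.24] t 11.0
tool shift cm [-0.05 -0.02 -0.01] turn about tool z -2.1786
```

Request:
carry_out:
  motion:
    - [0, 0, 0, 0.05, 0]
    - [0, 0, 0, 0.04, 0]
    - [0, 0, 0, 0.03, 0]
    - [0, 0, 0, 0, 0]

```text
time_s: 11.33
position: [0.4977, -0.014, 0.1209]
tool_rot: [3.141, -0.0, 0.338]
force: [-1.0, -0.8, 5.3]
opening: 0.0157
```

```bash
python3 - <<'E'
from h import *
go((0.4972,-0.0139,0.121),150.8)
c,im,st=snap("wrist","w11")
E
```

```text
pos [ 0.4977 -0.014   0.1209] rot [ 3.1412e+00 -5.0000e-04  3.3790e-01] F [-1.  -0.8  5.3] tau [-0.24  0.24 -0.06] open 0.0157 q [-0.05  0.38 -0.04  2.02  0.02  0.74 -1.34] t 11.3333
tool shift cm [-0.05 -0.02 -0.01] turn about tool z -2.2941
```

View pics/w11_raw.png

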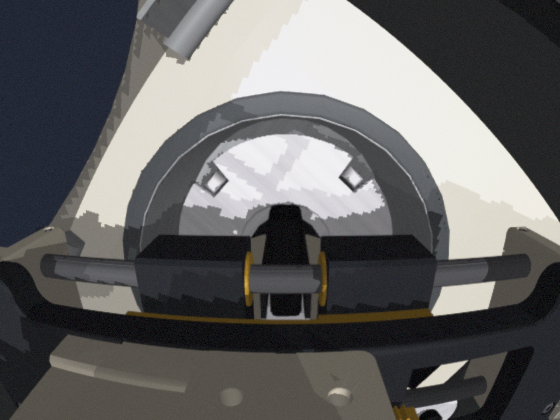

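Request:
carry_out:
  motion:
    - [0, 0, 0, 0.02, 0]
    - [0, 0, 0, 0.02, 0]
    - [0, 0, 0, 0.02, 0]
    - [0, 0, 0, 0, 0]

```text
time_s: 11.72
position: [0.4977, -0.014, 0.1209]
tool_rot: [3.141, -0.0, 0.279]
force: [-0.7, -1.3, 6.0]
opening: 0.0159
```

```bash
python3 - <<'E'
from h import *
go((0.4972,-0.0139,0.121),150.8)
E
```

```text
pos [ 0.4977 -0.014   0.1209] rot [ 3.1411e+00 -5.0000e-04  2.7900e-01] F [-0.7 -1.3  6. ] tau [-0.29  0.22  0.25] open 0.0159 q [-0.06  0.38 -0.03  2.02  0.02  0.74 -1.39] t 11.7167
tool shift cm [-0.05 -0.03 -0.01] turn about tool z -2.3529
```

Request:
carry_out:
  motion:
    - [0, 0, 0, 0.02, 0]
    - [0, 0, 0, 0.02, 0]
    - [0, 0, 0, 0.02, 0]
    - [0, 0, 0, 0, 0]

```text
time_s: 12.05
position: [0.4978, -0.014, 0.1209]
tool_rot: [3.141, -0.001, 0.219]
force: [-0.2, -0.6, 5.4]
opening: 0.0155
```

```bash
python3 - <<'E'
from h import *
go((0.4972,-0.0139,0.121),150.8)
E
```

```text
pos [ 0.4978 -0.014   0.1209] rot [ 3.1411e+00 -6.0000e-04  2.1910e-01] F [-0.2 -0.6  5.4] tau [-0.28  0.12  0.29] open 0.0155 q [-0.07  0.38 -0.01  2.02  0.01  0.74 -1.44] t 12.05
tool shift cm [-0.05 -0.02 -0.01] turn about tool z -2.4128
```

Request:
carry_out:
  motion:
    - [0, 0, -0.05, 0, 0]
    - [0, 0, 0, 0, 4]
    - [0, 0, 0, 0, 4]
    - [0, 0, 0, 0, 4]
    - [0, 0, -1, 0, 4]
    - [0, 0, -3, 0, 4]
    - [0, 0, -4, 0, 4]
    - [0, 0, -4, 0, 4]
    - [0, 0, -4, 0, 4]
    - [0, 0, 0, 0, 4]

```text
time_s: 12.88
position: [0.5006, -0.0136, 0.2893]
tool_rot: [3.14, -0.012, 0.213]
force: [1.7, 0.4, 0.1]
opening: 0.0399
```

```bash
python3 - <<'E'
from h import *
go((0.4972,-0.0139,0.121),150.8)
c,im,st=snap("wrist","w12")
crop(im,190,90,380,240,4,"w12c")
E
```

```text
pos [ 0.5006 -0.0136  0.2893] rot [ 3.14   -0.0119  0.2135] F [1.7 0.4 0.1] tau [ 0.02 -0.1  -0.04] open 0.0399 q [-0.08  0.19 -0.    1.81  0.    1.13 -1.44] t 12.8833
tool shift cm [-0.34 -0.04 16.83] turn about tool z -2.4185
```

View pics/w12c.png

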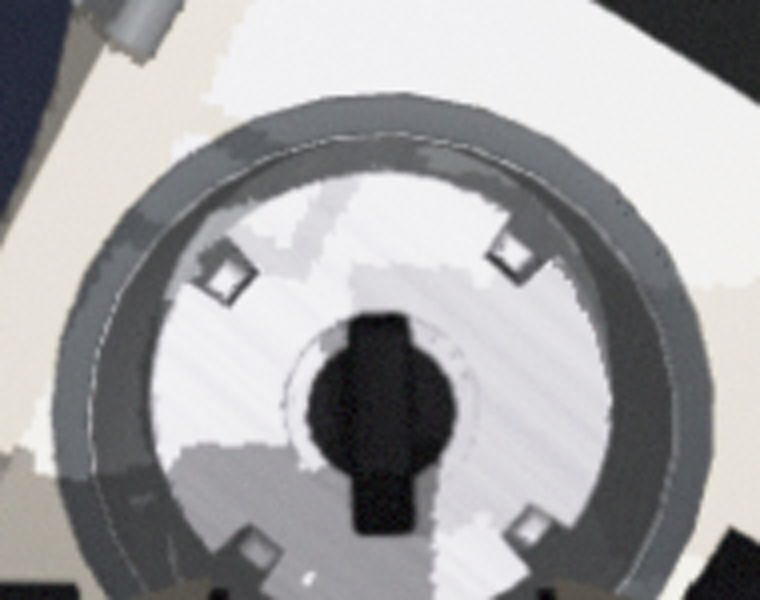

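View pics/w12_raw.png

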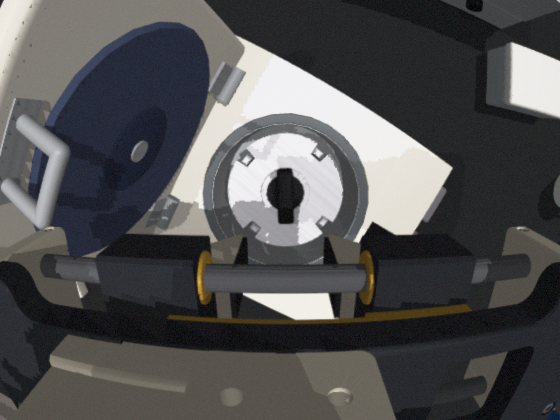

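```bash
python3 - <<'E'
from h import *
c,im=load("w12")
f=lambda x,y:(190+(x+.5)/4-.5,90+(y+.5)/4-.5)
L=np.array([plane(c,f(*p),.092,True)[:2] for p in [(228,278),(513,252),(260,548),(533,525)]])
m=L.mean(0); print(m,np.linalg.norm(L-m,axis=1)); print(np.degrees(np.arctan2(*(L-m).T[::-1])))
a=plane(c,f(380,316),.122,True)[:2];b=plane(c,f(384,530),.122,True)[:2]
print((a+b)/2,np.linalg.norm(a-b),np.degrees(np.arctan2(*(a-b)[::-1])))
r,P,res=arcfit(c,im,.09,(215,120,360,236),130,x0=(.4977,-.0157))
E
```

```text
[ 0.49892428 -0.01407486] [0.05249077 0.05232378 0.05228024 0.05261974]
[  62.62646332  -27.67486592  152.1835626  -117.42185313]
[ 0.49963047 -0.0134977 ] 0.052933910006834124 13.23029738665989
fit ctr [ 0.4979 -0.0135] inl 0.42
```

Request:
carry_out:
  motion:
    - [0, 0, -3, 0, 0]
    - [0, 0, -3, 0, 0]
    - [0, 0, -3, 0, 0]
    - [0, 0, -3, 0, 0]
    - [0, 0, -2.5, 0, 0]
    - [0, 0, 0, 0, 0]

```text
time_s: 13.43
position: [0.4986, -0.0137, 0.4306]
tool_rot: [3.141, -0.007, 0.213]
force: [0.5, -0.1, 0.3]
opening: 0.0047
```

Request:
carry_out:
  motion:
    - [0, 0, 0, -0.107, 0]
    - [0, 0, 0, -0.107, 0]
    - [0, 0, 0, -0.107, 0]
    - [0, 0, 0, -0.107, 0]
    - [0, 0, 0, -0.107, 0]
    - [0, 0, 0, -0.107, 0]
    - [0, 0, 0, -0.107, 0]
    - [0, 0, 0, -0.107, 0]
    - [0, 0, 0, -0.107, 0]
    - [0, 0, 0, -0.107, 0]

```text
time_s: 14.27
position: [0.4969, -0.0138, 0.425]
tool_rot: [-3.14, 0.001, 1.289]
force: [-0.4, -0.6, 0.4]
opening: 0.0008
```

```bash
cat >> h.py <<'E'
A=np.radians(73.4); EX=np.array([np.cos(A),np.sin(A),0]); EY=np.array([-np.sin(A),np.cos(A),0]); OO=np.array([.4972,-.0140,0])
def cen(xp,yp,z): return OO+EX*xp+EY*yp+np.array([0,0,z])
def local(p): d=np.array(p)-OO; return np.array([d@EX,d@EY,p[2]])
E
python3 - <<'E'
from h import *
go(cen(.175,0,.43),73.4); print(local(env.state()['position']))
c,im,st=snap("wrist","w13")
E
```

```text
pos [ 0.4969 -0.0138  0.425 ] rot [-3.1399e+00  6.0000e-04  1.2887e+00] F [-0.4 -0.6  0.4] tau [-0.03 -0.05 -0.02] open 0.0008 q [-0.01  0.13 -0.08  1.55  0.01  1.46 -0.37] t 14.2667
tool shift cm [17.49  0.16 -0.5 ] turn about tool z 0.0076
[1.13652988e-04 3.06770582e-04 4.24963497e-01]
```

View pics/w13_raw.png

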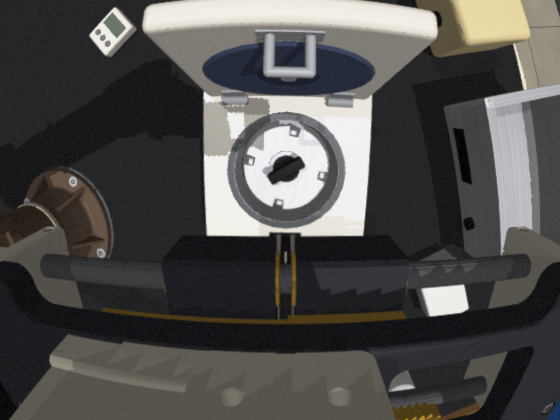

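```bash
python3 - <<'E'
from h import *
c,im=load("w13")
for th in (1.58,1.63,1.68):
  for z in (6,32):
    print(th,z,[proj(c,cen((98-220*np.cos(th)+z*np.sin(th))/1e3,y/1e3,(126+220*np.sin(th)+z*np.cos(th))/1e3),True).round(0).tolist() for y in(-100,0,100)])
crop(im,130,0,450,110,2,"w13c")
E
```

```text
1.58 6 [[430.0, 76.0], [287.0, 66.0], [144.0, 73.0]]
1.58 32 [[429.0, 41.0], [287.0, 29.0], [145.0, 39.0]]
1.63 6 [[429.0, 61.0], [287.0, 50.0], [145.0, 59.0]]
1.63 32 [[427.0, 27.0], [287.0, 15.0], [147.0, 25.0]]
1.68 6 [[428.0, 47.0], [287.0, 35.0], [146.0, 44.0]]
1.68 32 [[425.0, 15.0], [288.0, 2.0], [149.0, 12.0]]
```

View pics/w13c.png

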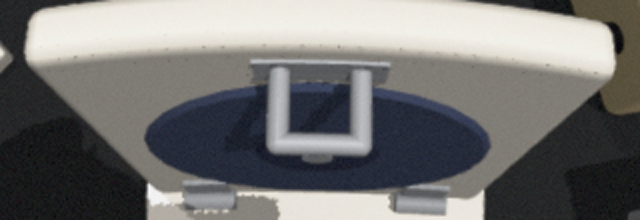

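Request:
carry_out:
  motion:
    - [3.25, 0.1, 0, 0.007, 0]
    - [3.25, 0, 0, 0, 0]
    - [3.25, 0, 0, 0, 0]
    - [3.25, 0, 0, 0, 0]
    - [3.25, 0, 0, 0, 0]
    - [3.25, 0, 0, 0, 0]
    - [0, 0, 0, 0, 0]
    - [0, 0, 0, 0, 0]

```text
time_s: 14.98
position: [0.5544, 0.1745, 0.4244]
tool_rot: [-3.139, 0.001, 1.278]
force: [-0.0, -0.1, -0.2]
opening: 0.0006
```

```bash
python3 - <<'E'
from h import *
go(cen(.195,0,.342),73.4); print(local(env.state()['position']))
c,im,st=snap("wrist","w14");c,im,st=snap("scene","s14"); crop(im,180,100,380,300,3,"s14c")
E
```

```text
pos [0.5544 0.1745 0.4244] rot [-3.1392e+00  1.0000e-03  1.2777e+00] F [-0.  -0.1 -0.2] tau [-0.07 -0.08 -0.01] open 0.0006 q [-0.27  0.29 -0.18  1.36  0.05  1.5  -0.74] t 14.9833
tool shift cm [-0.2  -0.09  8.24] turn about tool z -0.0034
[ 0.19701049 -0.00094337  0.42443875]
```

View pics/w14_raw.png

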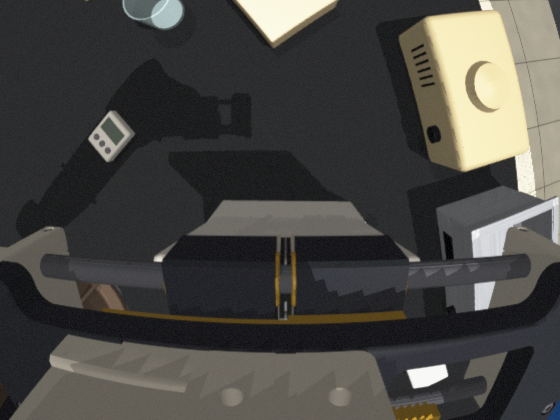

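View pics/s14c.png

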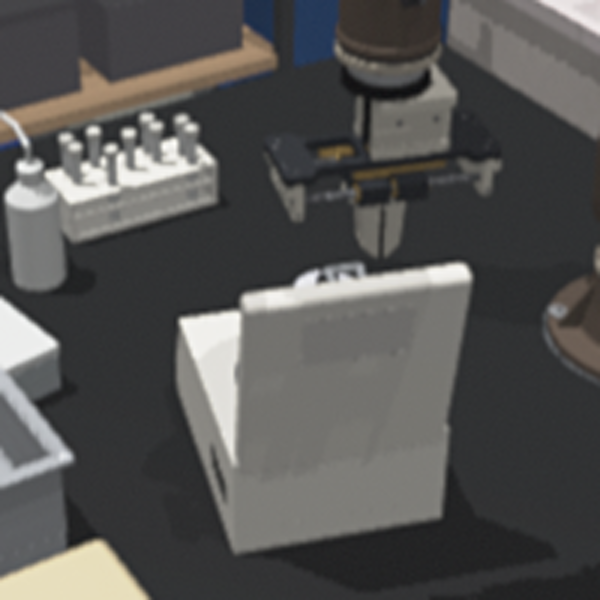

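Request:
carry_out:
  motion:
    - [0, 0, 2, 0, 0]
    - [0, 0, 2, 0, 0]
    - [0, 0, 2, 0, 0]
    - [0, 0, 1.5, 0, 0]
    - [0, 0, 0.7, 0, 0]
    - [0, 0, 0, 0, 0]
    - [0, 0, 0, 0, 0]

```text
time_s: 15.67
position: [0.555, 0.1716, 0.3446]
tool_rot: [3.141, 0.0, 1.274]
force: [-0.5, 0.5, 0.2]
opening: 0.0001
```

```bash
python3 - <<'E'
from h import *
go(cen(.155,0,.342),73.4); print(local(env.state()['position']))
c,im,st=snap("scene","s15"); crop(im,180,100,380,300,3,"s15c")
E
```

```text
pos [0.555  0.1716 0.3446] rot [3.1411e+00 1.0000e-04 1.2741e+00] F [-0.5  0.5  0.2] tau [ 0.   -0.08  0.01] open 0.0001 q [-0.26  0.31 -0.18  1.52  0.06  1.32 -0.74] t 15.6667
tool shift cm [-3.94 -0.21  0.26] turn about tool z -0.007
[ 0.1943782  -0.00234699  0.34464003]
```

View pics/s15c.png

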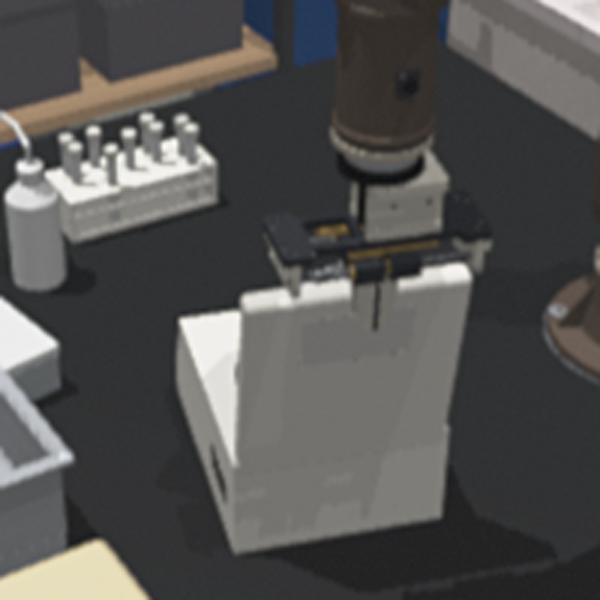

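```bash
python3 - <<'E'
from h import *
p=None
for th in [1.7]+list(np.arange(1.6,-.01,-.1)):
    x=98-205*np.cos(th)+32*np.sin(th)+10; z=126+205*np.sin(th)+32*np.cos(th)+19
    print(round(th,2),round(x,1),round(z,1), None if p is None else (round((x-p[0])/10,2),round(-(z-p[1])/10,2))); p=(x,z)
E
```

```text
1.7 166.1 344.2 None
1.6 146.0 349.0 (np.float64(-2.02), np.float64(-0.48))
1.5 125.4 351.8 (np.float64(-2.06), np.float64(-0.28))
1.4 104.7 352.5 (np.float64(-2.07), np.float64(-0.07))
1.3 84.0 351.1 (np.float64(-2.07), np.float64(0.14))
1.2 63.5 347.7 (np.float64(-2.05), np.float64(0.34))
1.1 43.5 342.2 (np.float64(-2.0), np.float64(0.55))
1.0 24.2 334.8 (np.float64(-1.94), np.float64(0.74))
0.9 5.6 325.5 (np.float64(-1.85), np.float64(0.93))
0.8 -11.9 314.4 (np.float64(-1.75), np.float64(1.11))
0.7 -28.2 301.5 (np.float64(-1.63), np.float64(1.28))
0.6 -43.1 287.2 (np.float64(-1.49), np.float64(1.44))
0.5 -56.6 271.4 (np.float64(-1.34), np.float64(1.58))
0.4 -68.4 254.3 (np.float64(-1.18), np.float64(1.71))
0.3 -78.4 236.2 (np.float64(-1.0), np.float64(1.82))
0.2 -86.6 217.1 (np.float64(-0.82), np.float64(1.91))
0.1 -92.8 197.3 (np.float64(-0.62), np.float64(1.98))
-0.0 -97.0 177.0 (np.float64(-0.42), np.float64(2.03))
```

Request:
carry_out:
  motion:
    - [-1, -0.2, 0, -0.006, 0]
    - [-1, 0, 0, 0, 0]
    - [-0.8, 0, 0, 0, 0]
    - [-1, 0, -0.25, 0, 0]
    - [-1, 0, -0.25, 0, 0]
    - [-1, 0, -0.15, 0, 0]
    - [-1, 0, -0.15, 0, 0]
    - [0, 0, 0, 0, 0]

```text
time_s: 16.38
position: [0.5332, 0.105, 0.3526]
tool_rot: [3.141, 0.001, 1.279]
force: [-0.1, -0.8, -0.2]
opening: 0.0004
```

```bash
python3 - <<'E'
from h import *
go(cen(.1254,0,.3518),73.4); print(local(env.state()['position']))
c,im,st=snap("scene","s16"); crop(im,180,100,380,300,3,"s16c")
E
```

```text
pos [0.5332 0.105  0.3526] rot [3.1407e+00 1.1000e-03 1.2788e+00] F [-0.1 -0.8 -0.2] tau [-0.06 -0.09  0.04] open 0.0004 q [-0.17  0.24 -0.16  1.59  0.04  1.31 -0.63] t 16.3833
tool shift cm [ 0.11 -0.05  0.08] turn about tool z -0.0023
[ 0.12431807 -0.00054231  0.35256804]
```

View pics/s16c.png

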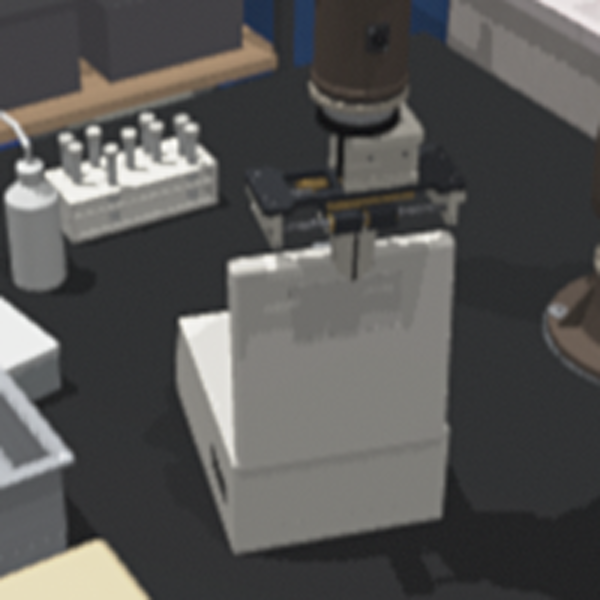

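Request:
carry_out:
  motion:
    - [-1.03, 0, -0.05, 0, 0]
    - [-1.03, 0, -0.02, 0, 0]
    - [-1.03, 0, 0.05, 0, 0]
    - [-1.03, 0, 0.09, 0, 0]
    - [-1.03, 0, 0.15, 0, 0]
    - [-1.02, 0, 0.19, 0, 0]
    - [-1.0, 0, 0.25, 0, 0]
    - [-1.0, 0, 0.3, 0, 0]
    - [-0.97, 0, 0.35, 0, 0]
    - [-0.97, 0, 0.39, 0, 0]

```text
time_s: 17.27
position: [0.5043, 0.01, 0.3347]
tool_rot: [-3.142, 0.0, 1.282]
force: [-0.4, 2.4, 2.8]
opening: 0.0005
```

```bash
python3 - <<'E'
from h import *
go(cen(.0242,0,.3348),73.4); print(local(env.state()['position']))
c,im,st=snap("scene","s17"); crop(im,180,100,380,300,3,"s17c")
E
```

```text
pos [0.5043 0.01   0.3347] rot [-3.1416e+00  1.0000e-04  1.2815e+00] F [-0.4  2.4  2.8] tau [ 0.48  0.16 -0.02] open 0.0005 q [-0.03  0.18 -0.11  1.71  0.02  1.25 -0.44] t 17.2667
tool shift cm [-0.08  0.01 -0.01] turn about tool z 0.0005
[2.49877769e-02 5.06790601e-05 3.34687038e-01]
```

View pics/s17c.png

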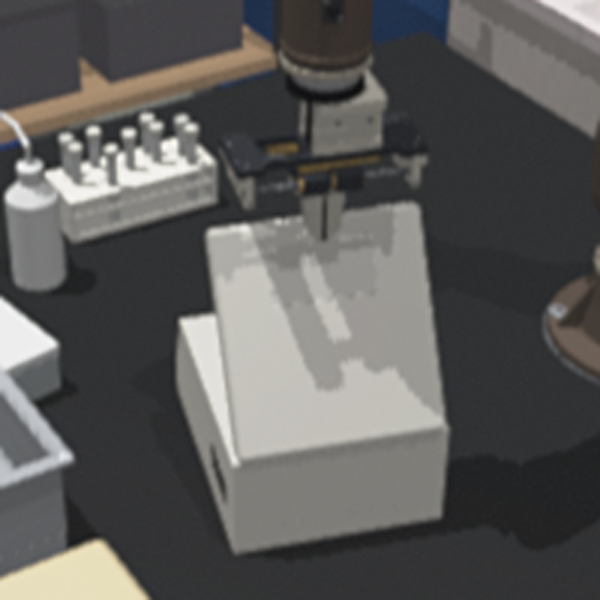

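Request:
carry_out:
  motion:
    - [-0.93, 0, 0.45, 0, 0]
    - [-0.92, 0, 0.48, 0, 0]
    - [-0.88, 0, 0.54, 0, 0]
    - [-0.87, 0, 0.57, 0, 0]
    - [-0.82, 0, 0.63, 0, 0]
    - [-0.81, 0, 0.65, 0, 0]
    - [-0.75, 0, 0.71, 0, 0]
    - [-0.74, 0, 0.73, 0, 0]
    - [-0.68, 0, 0.78, 0, 0]
    - [-0.66, 0, 0.8, 0, 0]

```text
time_s: 18.15
position: [0.4814, -0.0671, 0.2708]
tool_rot: [-3.141, 0.0, 1.281]
force: [-1.8, 1.5, 3.4]
opening: 0.0005
```

```bash
python3 - <<'E'
from h import *
go(cen(-.0566,0,.2714),73.4); print(local(env.state()['position']))
E
```

```text
pos [ 0.4814 -0.0671  0.2708] rot [-3.1415e+00  2.0000e-04  1.2815e+00] F [-1.8  1.5  3.4] tau [0.11 0.34 0.02] open 0.0005 q [ 0.08  0.19 -0.07  1.86  0.01  1.09 -0.28] t 18.15
tool shift cm [-0.12  0.   -0.06] turn about tool z 0.0004
[-5.53836595e-02  6.97684532e-06  2.70804634e-01]
```

Request:
carry_out:
  motion:
    - [-0.62, 0, 0.83, 0, 0]
    - [-0.6, 0, 0.85, 0, 0]
    - [-0.52, 0, 0.9, 0, 0]
    - [-0.48, 0, 0.9, 0, 0]
    - [-0.43, 0, 0.95, 0, 0]
    - [-0.39, 0, 0.96, 0, 0]
    - [-0.33, 0, 0.98, 0, 0]
    - [-0.29, 0, 1.0, 0, 0]
    - [0, 0, 0, 0, 0]

```text
time_s: 18.9
position: [0.4705, -0.1021, 0.1959]
tool_rot: [-3.14, 0.001, 1.281]
force: [-1.4, -1.1, 3.1]
opening: 0.0
```

```bash
python3 - <<'E'
from h import *
go(cen(-.097,0,.177),73.4); print(local(env.state()['position']))
c,im,st=snap("scene","s18"); crop(im,180,100,380,300,3,"s18c")
E
```

```text
pos [ 0.4705 -0.1021  0.1959] rot [-3.1399e+00  8.0000e-04  1.2811e+00] F [-1.4 -1.1  3.1] tau [-0.26  0.3  -0.05] open 0.0 q [ 0.14  0.26 -0.05  1.97  0.02  0.91 -0.2 ] t 18.9
tool shift cm [-0.49  0.04  1.89] turn about tool z 0.0
[-0.09205249  0.00040032  0.19588181]
```

View pics/s18c.png

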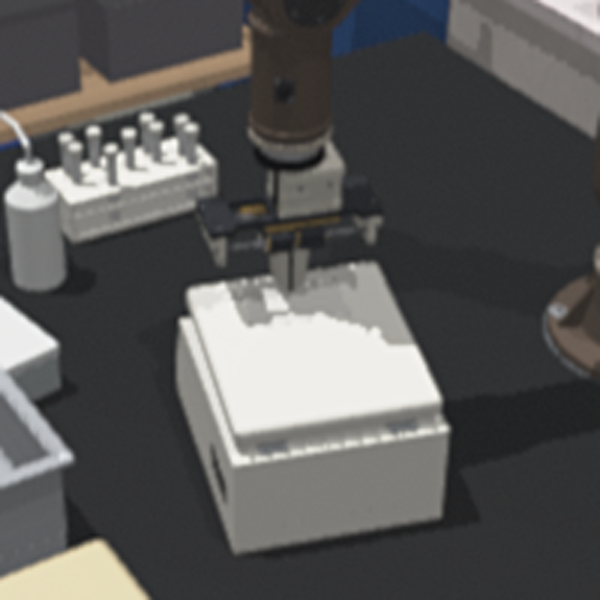

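Now press the last 20 mm in 3–4 mm rows.

Request:
carry_out:
  motion:
    - [-0.15, 0, 0.4, 0, 0]
    - [-0.1, 0, 0.4, 0, 0]
    - [-0.1, 0, 0.4, 0, 0]
    - [-0.05, 0, 0.3, 0, 0]
    - [0, 0, 0.2, 0, 0]
    - [0, 0, 0, 0, 0]

```text
time_s: 19.45
position: [0.4703, -0.1051, 0.181]
tool_rot: [3.141, 0.0, 1.282]
force: [-2.5, -0.1, 1.5]
opening: 0.0005
```

```bash
python3 - <<'E'
from h import *
go(cen(-.097,0,.177),73.4)
E
```

```text
pos [ 0.4703 -0.1051  0.181 ] rot [3.1411 0.     1.282 ] F [-2.5 -0.1  1.5] tau [-0.07  0.17  0.03] open 0.0005 q [ 0.15  0.28 -0.05  1.99  0.02  0.87 -0.2 ] t 19.45
tool shift cm [-0.2  -0.03  0.4 ] turn about tool z 0.0009
```

```bash
python3 - <<'E'
from h import *
print(env.state()['force'])
c,im,st=snap("scene","s19"); crop(im,200,160,340,280,5,"s19c")
print(env.state()['force'])
E
```

```text
[-2.53553715 -0.12129519  1.45056847]
[-1.10758668  0.66992915  0.22818151]
```

View pics/s19c.png

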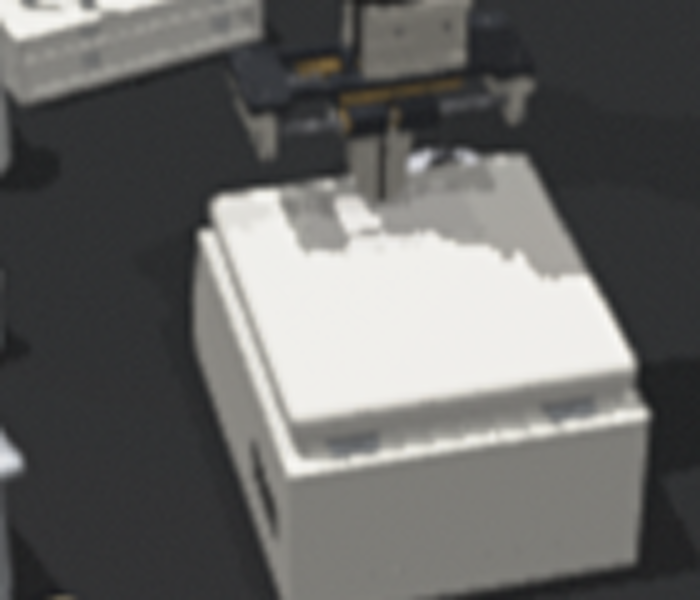

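Request:
carry_out:
  motion:
    - [0, 0, 0.1, 0, 0]
    - [0, 0, 0.1, 0, 0]
    - [0, 0, 0, 0, 0]

```text
time_s: 19.75
position: [0.4703, -0.1052, 0.1788]
tool_rot: [3.141, 0.0, 1.282]
force: [-1.1, 0.0, -0.1]
opening: 0.0003
```

Request:
carry_out:
  motion:
    - [0, 0, 0.1, 0, 0]
    - [0, 0, 0, 0, 0]

```text
time_s: 19.92
position: [0.4704, -0.1052, 0.1779]
tool_rot: [3.141, -0.0, 1.282]
force: [-0.9, -1.3, 3.6]
opening: 0.0002
```

Request:
carry_out:
  motion:
    - [0, 0, 0.1, 0, 0]
    - [0, 0, 0, 0, 0]

```text
time_s: 20.08
position: [0.4703, -0.1053, 0.177]
tool_rot: [3.141, 0.0, 1.282]
force: [-0.9, -1.3, 3.7]
opening: 0.0007
```

Request:
carry_out:
  motion:
    - [0, 0, 0.1, 0, 0]
    - [0, 0, 0, 0, 0]

```text
time_s: 20.25
position: [0.4703, -0.1055, 0.176]
tool_rot: [3.141, 0.0, 1.281]
force: [-0.5, -1.8, 3.1]
opening: 0.0004
```

Request:
carry_out:
  motion:
    - [0, 0, 0.1, 0, 0]
    - [0, 0, 0, 0, 0]
    - [0, 0, 0, 0, 0]

```text
time_s: 20.5
position: [0.4703, -0.1055, 0.175]
tool_rot: [3.141, 0.0, 1.281]
force: [-0.2, -2.5, 4.9]
opening: 0.0003
```

Request:
carry_out:
  motion:
    - [0, 0, 0.1, 0, 0]
    - [0, 0, 0, 0, 0]

```text
time_s: 20.67
position: [0.4702, -0.1057, 0.1742]
tool_rot: [3.141, 0.0, 1.281]
force: [-2.4, -3.3, 7.4]
opening: -0.0001
```

Request:
carry_out:
  motion:
    - [0, 0, 0.1, 0, 0]
    - [0, 0, 0, 0, 0]

```text
time_s: 20.83
position: [0.4703, -0.1057, 0.1741]
tool_rot: [3.141, 0.0, 1.281]
force: [-5.3, -2.9, 17.4]
opening: 0.0006
```

Request:
carry_out:
  motion:
    - [0, 0, 0.1, 0, 0]
    - [0, 0, 0, 0, 0]

```text
time_s: 21.0
position: [0.4703, -0.1057, 0.1739]
tool_rot: [3.14, 0.0, 1.281]
force: [-10.1, -2.5, 30.1]
opening: 0.0007
```

```bash
python3 - <<'E'
from h import *
go(cen(-.097,0,.177),73.4)
c,im,st=snap("scene","s20"); crop(im,200,160,340,280,5,"s20c")
E
```

```text
pos [ 0.4703 -0.1057  0.1739] rot [3.1402e+00 3.0000e-04 1.2811e+00] F [-10.1  -2.5  30.1] tau [-0.39  2.09  0.04] open 0.0007 q [ 0.15  0.29 -0.05  2.    0.02  0.85 -0.2 ] t 21.0
tool shift cm [-0.14 -0.04 -0.31] turn about tool z 0.0
```

View pics/s20c.png

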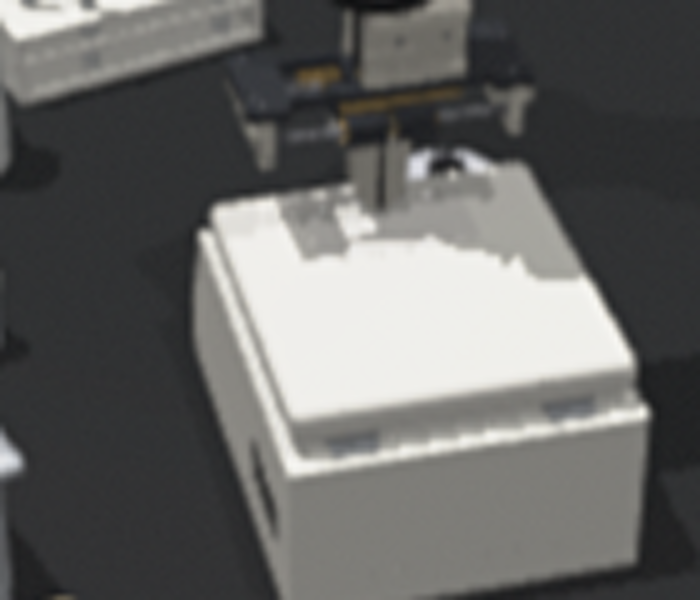

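Request:
carry_out:
  motion:
    - [0, 0, -0.2, 0, 0]
    - [0, 0, -0.3, 0, 0]
    - [0, 0, -0.3, 0, 0]
    - [0, 0, -0.3, 0, 0]
    - [0, 0, 0, 0, 0]

```text
time_s: 21.47
position: [0.4702, -0.1049, 0.1832]
tool_rot: [3.142, -0.0, 1.282]
force: [-0.3, -0.4, -0.4]
opening: 0.0007
```

```bash
python3 - <<'E'
from h import *
go(cen(-.097,0,.177),73.4)
c,im,st=snap("scene","s21"); crop(im,200,160,340,280,5,"s21c")
E
```

```text
pos [ 0.4702 -0.1049  0.1832] rot [ 3.1416e+00 -3.0000e-04  1.2821e+00] F [-0.3 -0.4 -0.4] tau [ 0.04 -0.07 -0.01] open 0.0007 q [ 0.15  0.28 -0.05  1.99  0.02  0.88 -0.2 ] t 21.4667
tool shift cm [-0.22 -0.01  0.62] turn about tool z 0.001
```

View pics/s21c.png

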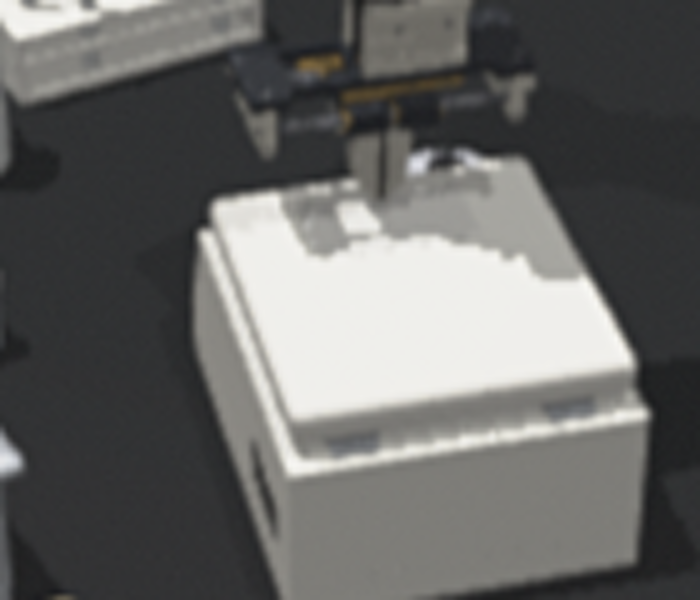

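Force is zero with 6 mm of clearance and the cover has not moved. I'll rise clear and verify.

Request:
carry_out:
  motion:
    - [0, 0, -1.5, 0, 0]
    - [0, 0, -3, 0, 0]
    - [0, 0, -4, 0, 0]
    - [0, 0, -4, 0, 0]
    - [0, 0, -4, 0, 0]
    - [0, 0, -2, 0, 0]
    - [0, 0, 0, 0, 0]
    - [0, 0, 0, 0, 0]
    - [0, 0, 0, 0, 0]

```text
time_s: 22.27
position: [0.4696, -0.105, 0.3668]
tool_rot: [-3.14, 0.0, 1.282]
force: [0.1, -0.5, -1.6]
opening: 0.0007
```

```bash
python3 - <<'E'
from h import *
go(cen(-.097,0,.177),73.4)
c,im,st=snap("scene","s22"); snap("top","t22")
for th in (0.0,.02,.1):
    print(th,[(proj(c,cen((98-220*np.cos(th)+32*np.sin(th))/1e3,y,(126+220*np.sin(th)+32*np.cos(th))/1e3)-[0,0]).round(1).tolist() for y in (-.111,.111)])
E
```

```text
File "<stdin>", line 5
    print(th,[(proj(c,cen((98-220*np.cos(th)+32*np.sin(th))/1e3,y,(126+220*np.sin(th)+32*np.cos(th))/1e3)-[0,0]).round(1).tolist() for y in (-.111,.111)])
                                                                                                                                                        ^
SyntaxError: closing parenthesis ']' does not match opening parenthesis '('
```

```bash
python3 - <<'E'
from h import *
go(cen(-.097,0,.177),73.4)
c,im,st=snap("scene","s22"); snap("top","t22")
for th in (0.0,.02,.1):
    print(th,[proj(c,cen((98-220*np.cos(th)+32*np.sin(th))/1e3,y,(126+220*np.sin(th)+32*np.cos(th))/1e3)).round(1).tolist() for y in (-.111,.111)])
E
```

```text
pos [ 0.4696 -0.105   0.3668] rot [-3.1399e+00  3.0000e-04  1.2819e+00] F [ 0.1 -0.5 -1.6] tau [-0.02 -0.14  0.03] open 0.0007 q [ 0.14  0.12 -0.04  1.71  0.    1.32 -0.18] t 22.2667
tool shift cm [-0.19  0.04 18.98] turn about tool z 0.0008
0.0 [[241.1, 199.7], [304.3, 190.4]]
0.02 [[241.1, 198.8], [304.4, 189.4]]
0.1 [[241.2, 195.1], [304.9, 185.7]]
```

View pics/s22_raw.png

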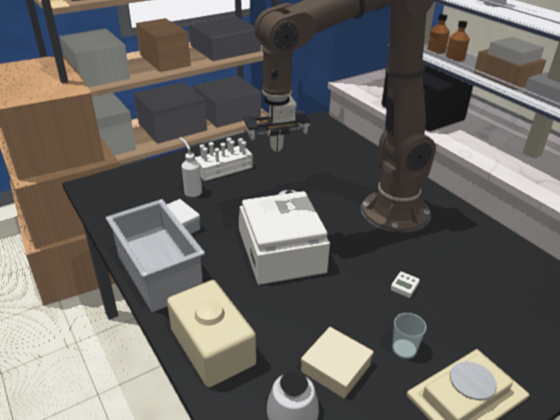

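View pics/t22_raw.png

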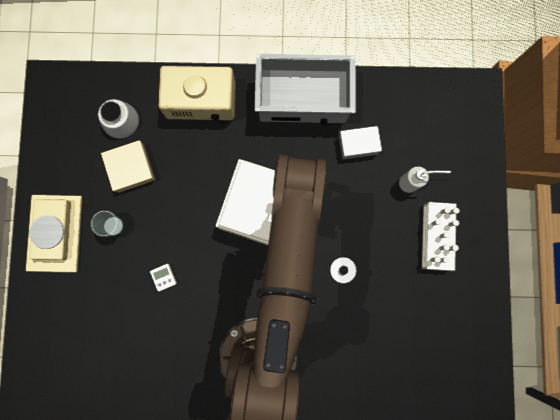

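```bash
python3 - <<'E'
from h import *
print(env.job_done()); print(env.state()['force'],env.state()['time_s'])
E
```

```text
the job is handed in; nothing more can be done
None
the job is handed in; nothing more can be done
```

The centrifuge is closed for the run and the job is handed in, at about 22 s of the 72 s allowed. I got no verdict back.

- **Rotor lid:** It sits flat over the four lugs. Contact came at the height expected for a seated lid, and the wrist picture showed a lug in every notch.
- **Knob:** I turned it clockwise until the wrist torque jumped to 0.25–0.29 N m. The picture taken afterwards put it at about 2.43 rad, so it is at its stop. The rotor was pulled round about 4–5° with it at the end, and the lid stayed on the lugs.
- **Cover:** I brought it down at about 0.6 rad/s and pressed it to its hard stop with 30 N. After I let go it stayed shut through the later pictures, with no force on the tool and the tool raised to 37 cm. The force over the last 20 mm read only about 0 to 5 N, well below the 14 N or so I expected, and I could not tell when the latch caught.
- **Other things on the bench:** In the last pictures they are where they were at the start, judged by eye. The robot is touching nothing.

The cameras disagreed in two places. The top camera placed things about 4 mm off in y from the wrist camera, and I used the wrist camera's view of a lug in its notch for the placing. The open cover's angle read about 1.63 rad from the top camera and about 1.70 rad from the wrist camera, so I approached it with enough clearance for either.

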